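# Clear the rotary stage and wind it round to its stop

## Task

Clear the spanner that was left on the rotary stage: lay it fully down in its matching cut-out in the tool tray. Then push the stage's turntable round by its upright pegs, anticlockwise seen from above, through more than a full turn until it comes up against its end stop, and lean on it there with a light but definite push (some 10 N) for a moment before letting go. Push gently and do not squeeze the pegs, and leave the other things on the table where they are.

Things in the scene. Friction and masses are not known exactly. Their poses are not given: they have to be found in the camera images.
- stage: fixed base of a manual rotary stage: black round foot 230 mm across. Origin on the turntable's axis at table height; z up; +x points to the small post carrying the bridge. The turntable on it is a black disc 220 mm across, top face 45 mm above the table
- turntable (a joint): angle of the turntable about the stage's z, rad, growing anticlockwise seen from above; 0.05 to 1.0 at the start. At 0, peg0 is on the stage's +x axis. It turns stiffly (1 to 2 N at a peg), stays where it is left, and has a rubber-buffered, unmarked end stop between 1 and 1.2 turns on from the start, to be found by feel: the push needed then rises sharply
- bridge (a point): middle of the top of the inner end of the bridge: a black arm 34 mm wide on the stage's +x axis, reaching inward over the rim from 175 mm to 60 mm from the axis; underside 96 mm, top 116 mm above the table (120 mm with fittings). The pegs pass under it, fingers pushing them cannot: lift over it or go round, and take another peg
- peg0 (a point): top centre of peg0, one of the turntable's four equal upright steel pegs, 14 mm in diameter, 40 mm high (tops 85 mm above the table), 95 mm from the axis and 90 degrees apart; turns with the turntable
- spanner: steel open-ended spanner, 124 mm long, 10 mm thick, about 90 g, lying flat near the turntable's middle. Shank 14 mm wide from x = -70 to +23 mm; head 34 mm wide from x = +23 to +54 mm, the open jaw at its end. Origin on its underside below its centre of mass; x points to the head, z up
- spanner_head (a point): point in the spanner's head, at x = +38 mm and 5 mm above its underside
- tray: fixed tool tray, 170 x 180 mm, 14 mm high, of black foam 8 mm deep on a grey floor 6 mm above the table. Origin at the centre of its underside; x along the two cut-outs. The spanner's cut-out lies at y = +35 mm, the other one holds a driver
- pocket (a point): where the spanner's origin belongs: floor of its cut-out, 6 mm above the table; x points to where the head goes, z up. The cut-out is the spanner's outline plus 3.5 mm all round, 8 mm deep (the laid spanner stands 2 mm proud), with finger recesses as deep on both sides, from x = -22 to +19 mm, reaching 40 mm from the centre line
- pocket_head (a point): where the spanner_head point belongs, 38 mm along x from pocket and 11 mm above the table
- driver: bystander: driver with a black square handle 22 mm wide lying in the tray's other cut-out, handle to the tray's -x, top 26 mm above the table; origin on its underside
- mirror_a: bystander: black mirror mount on a post, 110 mm high, foot 52 mm across; origin under its foot
- mirror_b: bystander: the same sort of mirror mount; origin under its foot
- lens_tube: bystander: small upright black ring tube, 31 mm across, 40 mm high; origin under it
- dropper: bystander: amber glass bottle with black cap, 48 mm across, 100 mm high; origin under it
- optic_case: bystander: white case, 70 x 70 x 25 mm; origin under it
- post: bystander: plain black post, 19 mm across, standing 75 mm high; origin under it

How it is judged (in metres and radians):
On the way, in this order (a step that is already met when the one before it is completed fails the run):
1. the spanner lies in its cut-out, let go, before the turntable has been wound (horizontal distance between spanner and pocket below 0.007 m and horizontal distance between spanner_head and pocket_head below 0.007 m and z of spanner in the frame of pocket below 0.002 m and angle between spanner's own z axis and vertical below 0.05 rad and contact force between the fingers and spanner below 0.1 N and value of joint turntable below 1.6 rad), for 0.2 s.
2. the turntable has been turned well past half a turn (value of joint turntable above 4.5 rad).
3. the turntable is against its end stop and the fingers lean on it with more than 4 N (value of joint turntable above 7.25 rad and contact force between the fingers and stage above 4 N), for 0.2 s.
At the end, for the whole second after the job is handed in: The spanner lies flat on the floor of its cut-out (origin and head point each within 7 mm, no more than 2 mm high, tilt under 0.05 rad), the turntable rests within 0.1 rad of its end stop at 7.3 rad, having been leaned on there with more than 4 N for 0.2 s, and everything is at rest (horizontal distance between spanner and pocket below 0.007 m and horizontal distance between spanner_head and pocket_head below 0.007 m and z of spanner in the frame of pocket below 0.002 m and angle between spanner's own z axis and vertical below 0.05 rad and value of joint turntable above 7.2 rad and velocity of joint turntable below 0.05 rad/s and linear speed of spanner below 0.02 m/s); the robot touches nothing.
It fails at once if the stage is pushed or squeezed with more than 60 N (contact force between the fingers and stage above 60 N).
It fails at once if a bystander is disturbed (moved 20 mm; the driver 15 mm) (distance of driver from where it was at the start of the episode above 0.015 m or distance of any of mirror_a, mirror_b, lens_tube, dropper, optic_case, post from where it was at the start of the episode above 0.02 m).
It also fails if it takes over 69 s, if anything falls off the work surface, if the arm or the gripper's body presses on something with over 40 N, if the wrist force passes 120 N, or if a joint passes its speed limit or range.

## Robot

A 6-joint arm with a two-finger parallel gripper is mounted at the origin on the work surface. World frame = base frame: x ahead of the robot, y to its left, z up, the work surface at z = 0. Lengths are in m, angles in degrees, forces in N, time in s.
With the tool pointing down it reaches from about 0.375 to 0.9 m from the base axis. Payload 3.1 kg.
Tool frame: the origin (TCP) lies on the centre line of the jaws, within the pads' length; the fingertips stand 17 mm ahead of it and the grasp point (between the pads) lies 2 mm behind it; y points along the fingers, x is the direction in which the jaws open and shut, and the axes are right-handed (so a half turn about y gives the same grasp; the last joint's range is limited). The gripper opens to 87 mm and grips with 3 to 60 N. Pads are 19 mm wide; open, the fingers measure 117 mm over their backs; the gripper's body (75 mm by 190 mm) begins 51 mm behind the grasp point.
Start: joints at [56.751, 30.224, 82.088, -0, 67.689, -10.227], TCP at [0.244, 0.575, 0.24] pointing down, gripper open.
Joint ranges: [-176.69, 176.69], [-43.24, 126.21], [12.49, 139.97], [-82, 262], [0, 151.66], [-163.58, 163.58]. Speed limits (degrees/s): [159.86, 159.86, 180, 180, 180, 180].

## Interface

Orientations are given as a 3x3 rotation matrix whose columns are the frame's x, y, z axes.
In Python, from rig import read_state, capture, camera_info, hand_in, trace, tip_of gives the robot as it stands.
- The arm moves only by the tool jog_arm, never from a script. Its argument "steps" is a list of rows, each an object with "fingers": the opening in per cent of the stroke, from 0 (shut) to 100 (fully open); "delta_pos": the shift along the world's x, y, z in mm, a list of three; "turn": the turn about the world's z in degrees. A call has 1 to 20 rows; each row is the pose to reach, as a shift and turn from the pose commanded when the call began; what a row does not reach only later rows make up. A row lasts 1/12 s, in which the tool goes at most 41.7 mm and 7.16 degrees, less where a joint would pass 70% of its speed; a pose out of reach is approached as far as the arm can. A call with a gripper value outside its range is refused whole. The fingers move at their own pace and stop on an object; the grip force is fixed at half the most. Time passes only in rows, so rows that repeat a pose let the fingers close. It gives the time, the measured TCP pose, the force and the opening at its end, in the units of the state.
- read_state(): the state, without advancing time (a new reading comes with each control period).
- capture(name): name is "scene" or "top"; returns the picture (400x640x3 uint8, red, green, blue); there is no depth.
- camera_info(name): a dict with "fov_y" (degrees; the focal length in pixels is half the picture's height over the tangent of half this angle, whatever the lens; pixels are square), "cx", "cy" (the principal point, pixels), "k1" (the pictures are not rectified: a ray, as slopes to the right and down, at radius r is drawn at 1 + k1 r^2 times it, then the intrinsics apply), "view" (4x4, takes a point from world to camera coordinates). Camera axes: x right, y down, z forward; pixel columns grow to the right and rows downward; lengths in m; the calibration is good to about 2 mm. A picture is of the moment at which its call begins. camera_info takes no time and is no camera call.
- hand_in(): hands the job in, once; it reports no verdict.
Trained networks look in the newest picture that a camera, given by its name, has taken for a name from the list of things; names that differ only in an ending like _2 or _b are one class to them, and where a whole thing is asked for, a point or a joint stands for the part that bears it (a point fixed in the world has none). Each returns a list of dicts, best first, with "confidence" (0 to 1); they miss things now and then, are a little off and sometimes report something else, mostly with a low value. They report only what shows in the picture. A call takes as long as a camera call.
- trace(target, camera): "mask" (400x640 bool, what is visible of it).
- tip_of(target, camera): "position" ([x, y, z] in m, in world coordinates, good to about 4 mm: a listed point, or the origin of a listed thing).
The state is a dict: "time_s": time; "joint_positions": joint angles; "qvel": joint speeds; "tau": joint torques, N m; "position": TCP position; "tcp_rot": TCP orientation; "force": force on the tool from outside, world axes, zero at the start; "moment": the same for the moment, N m; "opening": opening from 0.0 (shut) to 1.0 (fully open).
Only numpy, scipy, OpenCV 4.12 (cv2) and the standard library are available. Lean on these libraries where they do the work, as an engineer would, in place of code of your own. Each camera call takes 0.05 s, during which the arm holds its last target.

## Working session

There is one attempt and no reset: what is moved stays moved. The work goes in short steps, Python scripts to look and compute and a tool call to move; the robot and the scene stay as the last step left them, time stands still between calls to the robot, and variables do not carry over. Pictures are saved under pics/ and viewed, and the job is handed in when it is done.

Besides the shell and the picture viewer there is one more tool, called by a JSON object that holds its "fn" and its "kwargs". jog_arm: Moves the arm, as the interface text tells. Its arguments: {"type":"object","properties":{"steps":{"type":"array","items":{"type":"object","properties":{"fingers":{"type":"number"},"delta_pos":{"type":"array","items":{"type":"number"}},"turn":{"type":"number"}}}}},"required":["steps"]}

```bash
mkdir -p pics; ls; python3 - <<'E'
from rig import *
import cv2
s=read_state()
for k in('time_s','position','tcp_rot','force','opening'):print(k,s[k])
for n in('scene','top'):
    im=capture(n);cv2.imwrite(f'pics/{n}0.png',im[:,:,::-1]);print(n,camera_info(n))
for t in ['stage','bridge','peg0','spanner','spanner_head','tray','pocket','pocket_head','driver','mirror_a','lens_tube','dropper','optic_case','post']:
    for c in ('top','scene'):
        try:
            r=tip_of(t,c);print(t,c,[(round(float(x['confidence']),2),[round(float(v),4) for v in x['position']]) for x in r[:3]])
        except Exception as e: print(t,c,e)
print(read_state()['time_s'])
E
```

```text
pics
time_s 0.0
position [0.24401648 0.57464444 0.23858041]
tcp_rot [[ 3.91078763e-01 -1.16925390e-03 -9.20356471e-01]
 [ 9.20354764e-01 -1.81034867e-03  3.91080338e-01]
 [-2.12343833e-03 -9.99997678e-01  3.68139480e-04]]
force [ 0.90953267 -0.79455437 -0.47341691]
opening 0.9998156326725594
scene {'fov_y': 57.24607948772734, 'cx': 317.3422740472006, 'cy': 198.99981465060273, 'k1': -0.03298070899120384, 'view': array([[ 0.75994879,  0.64957693,  0.02297073, -0.45243931],
       [ 0.39083339, -0.42843222, -0.81467484, -0.15474273],
       [-0.51935257,  0.62808889, -0.5794629 ,  1.34021084],
       [ 0.        ,  0.        ,  0.        ,  1.        ]])}
top {'fov_y': 46.78535692841977, 'cx': 320.2314431157164, 'cy': 205.70137767886638, 'k1': -0.03290712439424031, 'view': array([[-1.76707932e-02, -9.99842396e-01, -1.71077568e-03,
         2.08868721e-02],
       [-9.93562890e-01,  1.77512478e-02, -1.11882423e-01,
         5.82331993e-01],
       [ 1.11895159e-01, -2.77287943e-04, -9.93719979e-01,
         1.60281096e+00],
       [ 0.00000000e+00,  0.00000000e+00,  0.00000000e+00,
     
[... 1098 characters left out ...]
3, [0.4744, -0.2496, 0.0052])]
mirror_a top [(0.59, [0.7813, -0.0711, -0.0025]), (0.47, [0.664, -0.4269, -0.0022])]
mirror_a scene [(0.83, [0.7819, -0.0675, -0.0002]), (0.82, [0.6649, -0.4257, 0.0024]), (0.72, [0.506, -0.1515, 0.0119])]
lens_tube top [(0.59, [0.4005, -0.0241, 0.0034]), (0.54, [0.6588, -0.4304, 0.0004]), (0.24, [0.5547, 0.1508, 0.0431])]
lens_tube scene [(0.49, [0.3974, -0.0262, 0.004])]
dropper top [(0.44, [0.3934, 0.4296, -0.0007])]
dropper scene [(0.64, [0.4595, -0.4451, 0.0035])]
optic_case top [(0.8, [0.4599, -0.4446, 0.0049])]
optic_case scene [(0.6, [0.4599, -0.4395, 0.0032])]
post top [(0.5, [0.5834, 0.4163, -0.0016])]
post scene [(0.46, [0.5807, 0.4181, 0.0004])]
1.5
```

```bash
python3 - <<'E'
import cv2
im=cv2.imread('pics/top0.png')
c=im[150:330,180:460]
cv2.imwrite('pics/top0c.png',cv2.resize(c,None,fx=2.8,fy=2.8,interpolation=cv2.INTER_CUBIC))
E
```

```text
(no output)
```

View pics/top0.png

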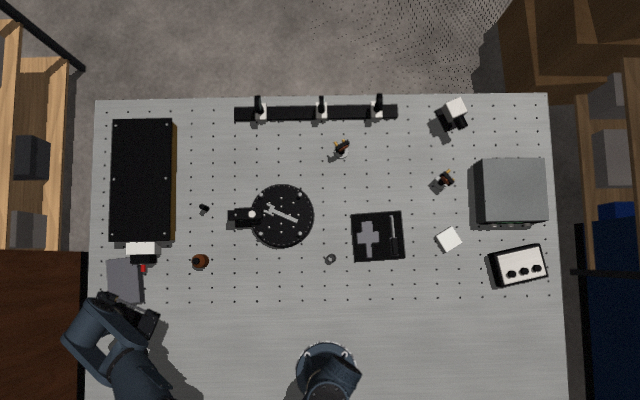

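View pics/scene0.png

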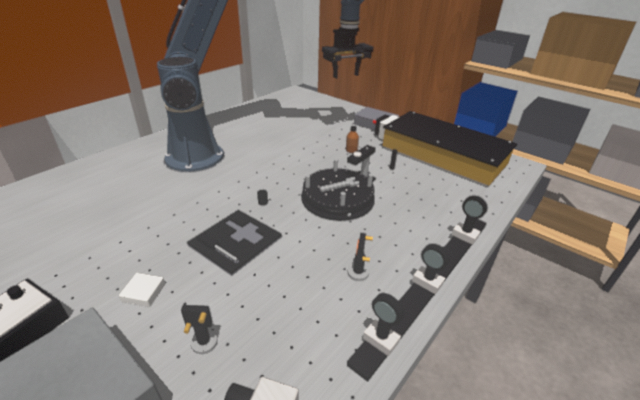

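View pics/top0c.png

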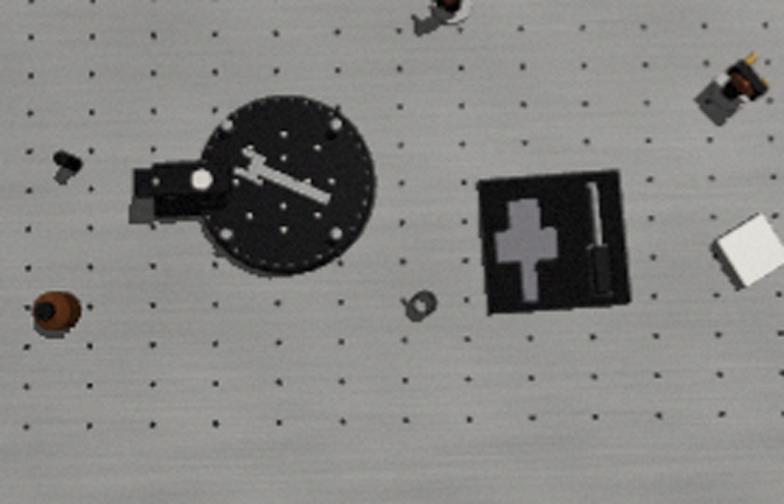

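The top view shows the stage at about (282,216), with the bridge on its left (world +y), and four pegs. The spanner lies across the disc with its head up-left at about (267,208). The tray is at (378,237) with its head end up the picture (+x), the driver to its right, and the lens tube at (330,259). Next I'll refine these positions from pixels.

```bash
cat > h.py <<'E'
from rig import *
import numpy as np, cv2
def cam(n):
    i=camera_info(n); f=200/np.tan(np.radians(i['fov_y'])/2)
    return i,f
def unproj(n,uv,z):
    i,f=cam(n); uv=np.atleast_2d(uv).astype(float)
    K=np.array([[f,0,i['cx']],[0,f,i['cy']],[0,0,1]]);D=np.array([i['k1'],0,0,0,0])
    p=cv2.undistortPoints(uv.reshape(-1,1,2),K,D).reshape(-1,2)
    V=i['view'];R=V[:3,:3];C=-R.T@V[:3,3]
    d=np.c_[p,np.ones(len(p))]@R
    z=np.broadcast_to(z,len(p))
    return C+d*((z-C[2])/d[:,2])[:,None]
def proj(n,P):
    i,f=cam(n);V=i['view'];K=np.array([[f,0,i['cx']],[0,f,i['cy']],[0,0,1]])
    P=np.atleast_2d(P).astype(float)
    return cv2.projectPoints(P,cv2.Rodrigues(V[:3,:3])[0],V[:3,3],K,np.array([i['k1'],0,0,0,0]))[0].reshape(-1,2)
E
python3 - <<'E'
from h import *
for c in('top','scene'):
    im=cv2.imread(f'pics/{c}0.png')
    g=cv2.cvtColor(im,cv2.COLOR_BGR2GRAY)
    # spanner & pegs
    for t,z in (('spanner',0.055),('turntable',0.045),('tray',0.014),('peg0',.085),('stage',.045)):
        try:
            capture(c) if 0 else None
            r=trace(t,c)
        except Exception as e: print(t,e);continue
        for q in r[:2]:
            m=q['mask'].astype(np.uint8); ys,xs=np.nonzero(m)
            if len(xs)<5: continue
            P=unproj(c,np.c_[xs,ys],z)[:,:2]
            (w,ev)=np.linalg.eigh(np.cov(P.T)) 
            a=ev[:,1]; pr=(P-P.mean(0))@a
            print(c,t,round(float(q['confidence']),2),len(xs),'cen',P.mean(0).round(4),'ang',np.degrees(np.arctan2(a[1],a[0])).round(1),'ext',pr.min().round(4),pr.max().round(4), 'minrect',[np.round(v,4) for v in cv2.minAreaRect(P.astype(np.float32))], 'circ',[np.round(v,4) for v in cv2.minEnclosingCircle(P.astype(np.float32))])
            np.save(f'{c}_{t}.npy',m) if q is r[0] else None
    # bright blobs on disc
    ctr=proj(c,[0.549,0.144,0.045])[0]; 
    print(c,'ctr',ctr)
    x0,y0=(ctr-45).astype(int)
    sub=g[y0:y0+90,x0:x0+90]
    n,l,st,ce=cv2.connectedComponentsWithStats((sub>110).astype(np.uint8))
    for k in range(1,n):
        if 4<st[k,4]<800:
            uv=ce[k]+[x0,y0]; print(st[k],uv.round(1),unproj(c,uv,0.085)[0].round(4))
print(read_state()['time_s'])
E
```

```text
top spanner 0.7 183 cen [0.5603 0.1586] ang 64.7 ext -0.0723 0.048 minrect [array([0.5533, 0.1489]), array([0.1207, 0.0359]), np.float64(62.4866)] circ [array([0.5571, 0.1473]), np.float64(0.0608)]
top turntable 0.59 2826 cen [0.5512 0.1432] ang 168.9 ext -0.1104 0.1108 minrect [array([0.5517, 0.1453]), array([0.2178, 0.2182]), np.float64(89.0865)] circ [array([0.5518, 0.1474]), np.float64(0.1117)]
top tray 0.57 2177 cen [ 0.4751 -0.1889] ang 117.1 ext -0.1147 0.1085 minrect [array([ 0.4742, -0.1937]), array([0.1696, 0.1796]), np.float64(1.8261)] circ [array([ 0.4742, -0.1925]), np.float64(0.1167)]
top peg0 0.89 2730 cen [0.5486 0.1395] ang 167.9 ext -0.1084 0.106 minrect [array([0.5531, 0.1449]), array([0.2049, 0.2095]), np.float64(89.0114)] circ [array([0.5504, 0.1452]), np.float64(0.1082)]
top stage 0.78 3341 cen [0.5475 0.1609] ang 90.6 ext -0.1249 0.1737 minrect [array([0.5359, 0.169 ]), array([0.2237, 0.275 ]), np.float64(31.2792)] circ [array([0.5478, 0.1853]), np.float64(0.1504)]
top stage 0.56 2429 cen [ 0.4752 -0.1865] ang 115.5 ext -0.1162 0.1089 minrect [array([ 0.4746, -
[... 1201 characters left out ...]
.4762, -0.1989]), np.float64(0.127)]
scene peg0 0.68 2256 cen [0.5947 0.0891] ang 130.2 ext -0.1014 0.1705 minrect [array([0.5881, 0.104 ]), array([0.2287, 0.2138]), np.float64(89.5785)] circ [array([0.5702, 0.1132]), np.float64(0.1363)]
scene stage 0.81 3327 cen [0.5674 0.1456] ang 110.9 ext -0.1555 0.3079 minrect [array([0.5196, 0.2006]), array([0.2199, 0.4538]), np.float64(32.0826)] circ [array([0.5526, 0.2216]), np.float64(0.2318)]
scene ctr [336.76755439 186.38800285]
[62 10  9  6 43] [356.8 153.5] [0.5118 0.2955 0.085 ]
[ 27  36  41  14 225] [340.2 184. ] [0.5845 0.1114 0.085 ]
[50 51  5 13 51] [342.5 197.5] [0.6306 0.0618 0.085 ]
[57 72  3  3  7] [349. 214.] [0.6877 0.0144 0.085 ]
2.0
```

```bash
cat > fit.py <<'E'
from h import *
from scipy.optimize import minimize
S=8
def render(c,polys,z,box):
    x0,y0,x1,y1=box
    m=np.zeros(((y1-y0)*S,(x1-x0)*S),np.uint8)
    for P,val in polys:
        uv=proj(c,np.c_[P,np.full(len(P),z)])
        p=((uv-[x0-0.5,y0-0.5])*S*16-8).round().astype(np.int32)
        cv2.fillPoly(m,[p],val,shift=4)
    a=cv2.resize(m,(x1-x0,y1-y0),interpolation=cv2.INTER_AREA).astype(float)/255
    return cv2.GaussianBlur(a,(0,0),0.5)
def rot(P,x,y,t):
    c,s=np.cos(t),np.sin(t);P=np.array(P,float)
    return P@np.array([[c,s],[-s,c]])+[x,y]
def spanner(x,y,t,g=0.0):
    o=[(-.07,-.007),(.023,-.007),(.023,-.017),(.054,-.017),(.054,.017),(.023,.017),(.023,.007),(-.07,.007)]
    j=[(.036,-.009),(.056,-.009),(.056,.009),(.036,.009)]
    return [(rot(o,x,y,t),255),(rot(j,x,y,t),0)]
def pocket(x,y,t):
    e=.0035
    o=[(-.07-e,-.007-e),(-.022,-.007-e),(-.022,-.04),(.019,-.04),(.019,-.017-e),(.054+e,-.017-e),(.054+e,.017+e),(.019,.017+e),(.019,.04),(-.022,.04),(-.022,.007+e),(-.07-e,.007+e)]
    return [(rot(o,x,y,t),255)]
def tray(x,y,t):
    return [(rot([(-.085,-.09),(.085,-.09),(.085,.09),(-.085,.09)],x,y,t),255)]
def fit(c,g,model,z,box,p0,steps=(.004,.004,.1),mask=None):
    x0,y0,x1,y1=box; I=g[y0:y1,x0:x1].astype(float)
    W=np.ones_like(I) if mask is None else mask
    def cost(p):
        a=render(c,model(*p),z,box)
        A=np.c_[a.ravel(),np.ones(a.size)]*W.ravel()[:,None]
        co,r,_,_=np.linalg.lstsq(A,I.ravel()*W.ravel(),rcond=None)
        return float(np.sum((A@co-I.ravel()*W.ravel())**2))/W.sum()
    best=None
    for dt in (-.08,0,.08):
        sx=[list(p0)]; sx[0][2]+=dt
        for k in range(3):
            q=list(sx[0]);q[k]+=steps[k];sx.append(q)
        r=minimize(cost,sx[0],method='Nelder-Mead',options=dict(initial_simplex=sx,xatol=1e-5,fatol=1e-4,maxiter=300))
        if best is None or r.fun<best.fun:best=r
    return best.x,best.fun,I.var()
def bx(c,P,z,pad=6):
    uv=proj(c,np.c_[P,np.full(len(P),z)]);a=np.floor(uv.min(0)-pad).astype(int);b=np.ceil(uv.max(0)+pad).astype(int)
    return (*a,*b)
E
cat > f1.py <<'E'
from fit import *
import sys
for c in('top','scene'):
    g=cv2.cvtColor(cv2.imread(f'pics/{c}0.png'),cv2.COLOR_BGR2GRAY)
    p0=(.5535,.1535,np.radians(62))
    r=fit(c,g,spanner,.055,bx(c,spanner(*p0)[0][0],.055,3),p0);print(c,'spanner',r[0][:2].round(4),np.degrees(r[0][2]).round(2),r[1:])
    p0=(.469,-.159,np.radians(4))
    r=fit(c,g,pocket,.006,bx(c,pocket(*p0)[0][0],.006,3),p0);print(c,'pocket',r[0][:2].round(4),np.degrees(r[0][2]).round(2),r[1:])
    p0=(.474,-.194,np.radians(3))
    B=bx(c,tray(*p0)[0][0],.014,5);gg=np.minimum(g,255)
    r=fit(c,255-gg if 0 else np.where(g>95,g,40),tray,.014,B,p0);print(c,'tray',r[0][:2].round(4),np.degrees(r[0][2]).round(2),r[1:])
E
python3 f1.py
```

```text
top spanner [0.558  0.1558] 65.02 (np.float64(379.1232260313233), np.float64(1979.5038866914185))
top pocket [ 0.4715 -0.1564] 3.14 (np.float64(293.1341551876033), np.float64(2006.8819341992012))
top tray [ 0.4732 -0.1902] 2.86 (np.float64(706.9728318206838), np.float64(2659.085152670111))
scene spanner [0.5574 0.155 ] 65.4 (np.float64(371.13297204842087), np.float64(1497.6770819937415))
scene pocket [ 0.4659 -0.1546] 3.75 (np.float64(670.6285532696168), np.float64(1129.067103794643))
scene tray [ 0.4783 -0.1968] 3.48 (np.float64(773.8024074845498), np.float64(3975.5527052121156))
```

```bash
python3 - <<'E'
from fit import *
k=8
out=[]
for c,(sp,pk) in {'top':((.558,.1558,65.02),(.4715,-.1564,3.14)),'scene':((.5574,.155,65.4),(.4659,-.1546,3.75))}.items():
    im=cv2.imread(f'pics/{c}0.png')
    row=[]
    for mod,p,z in((spanner,sp,.055),(pocket,pk,.006)):
        ps=mod(p[0],p[1],np.radians(p[2]))
        b=bx(c,ps[0][0],z,8)
        cx,cy=(b[0]+b[2])//2,(b[1]+b[3])//2
        x0,y0=cx-25,cy-18
        s=cv2.resize(im[y0:y0+37,x0:x0+50],None,fx=k,fy=k,interpolation=cv2.INTER_CUBIC)
        for P,_ in ps:
            uv=proj(c,np.c_[P,np.full(len(P),z)])
            cv2.polylines(s,[(((uv-[x0,y0]+.5)*k)).round().astype(np.int32)],True,(0,0,255),1)
        row.append(s)
    out.append(np.hstack(row))
cv2.imwrite('pics/ov.png',np.vstack(out))
E
```

```text
(no output)
```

View pics/ov.png

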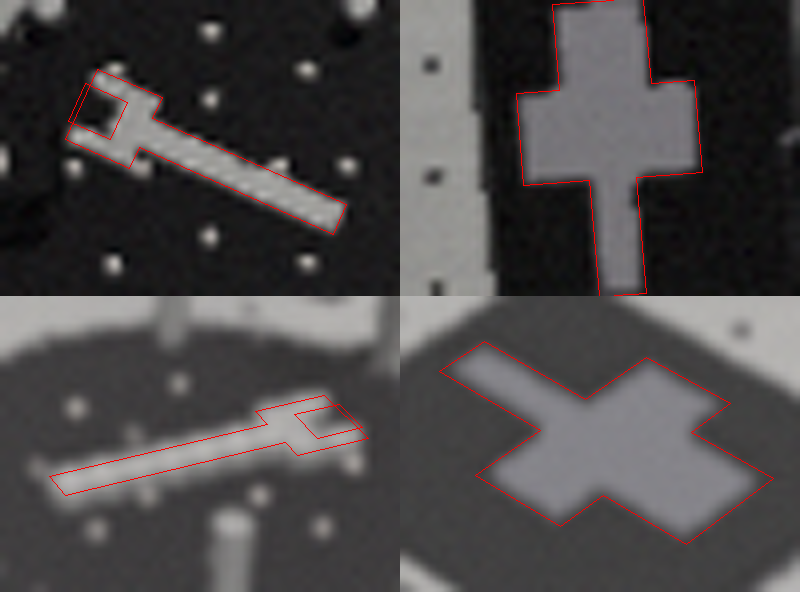

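The overlays show that the top-view fits match well: the spanner lies at about (0.557, 0.155) pointing 65°, and the pocket is at about (0.470, -0.157) pointing 3.1°. I'll move above the spanner now.

{"fn": "jog_arm", "kwargs": {"steps": [{"delta_pos":[310,-425,-40],"turn":-92,"fingers":60},{"delta_pos":[310,-425,-40],"turn":-92,"fingers":60},{"delta_pos":[310,-425,-40],"turn":-92,"fingers":60},{"delta_pos":[310,-425,-40],"turn":-92,"fingers":60},{"delta_pos":[310,-425,-40],"turn":-92,"fingers":60},{"delta_pos":[310,-425,-40],"turn":-92,"fingers":60},{"delta_pos":[310,-425,-40],"turn":-92,"fingers":60},{"delta_pos":[310,-425,-40],"turn":-92,"fingers":60},{"delta_pos":[310,-425,-40],"turn":-92,"fingers":60},{"delta_pos":[310,-425,-40],"turn":-92,"fingers":60},{"delta_pos":[310,-425,-40],"turn":-92,"fingers":60},{"delta_pos":[310,-425,-40],"turn":-92,"fingers":60},{"delta_pos":[310,-425,-40],"turn":-92,"fingers":60},{"delta_pos":[310,-425,-40],"turn":-92,"fingers":60},{"delta_pos":[310,-425,-40],"turn":-92,"fingers":60},{"delta_pos":[310,-425,-40],"turn":-92,"fingers":60}]}}

```text
time_s: 3.33
position: [0.5538, 0.1504, 0.1994]
tcp_rot: [[0.906, -0.001, 0.422], [-0.422, 0.0, 0.906], [-0.001, -1.0, -0.0]]
force: [0.7, 0.7, 0.4]
opening: 0.6
```

{"fn": "jog_arm", "kwargs": {"steps": [{"delta_pos":[0,0,-40],"fingers":60},{"delta_pos":[0,0,-80],"fingers":60},{"delta_pos":[0,0,-105],"fingers":60},{"delta_pos":[0,0,-120],"fingers":60},{"delta_pos":[0,0,-128],"fingers":60},{"delta_pos":[0,0,-132],"fingers":60},{"delta_pos":[0,0,-132],"fingers":60}]}}

```text
$.steps[0]: bad value
```

```bash
python3 - <<'E'
from h import *
im=capture('scene');cv2.imwrite('pics/s1.png',cv2.resize(im[120:250,260:430,::-1],None,fx=4.5,fy=4.5,interpolation=cv2.INTER_CUBIC))
print(read_state()['force'],read_state()['position'])
E
```

```text
[-0.47152805  0.41587452  0.09436972] [0.55338164 0.15103103 0.19947044]
```

View pics/s1.png

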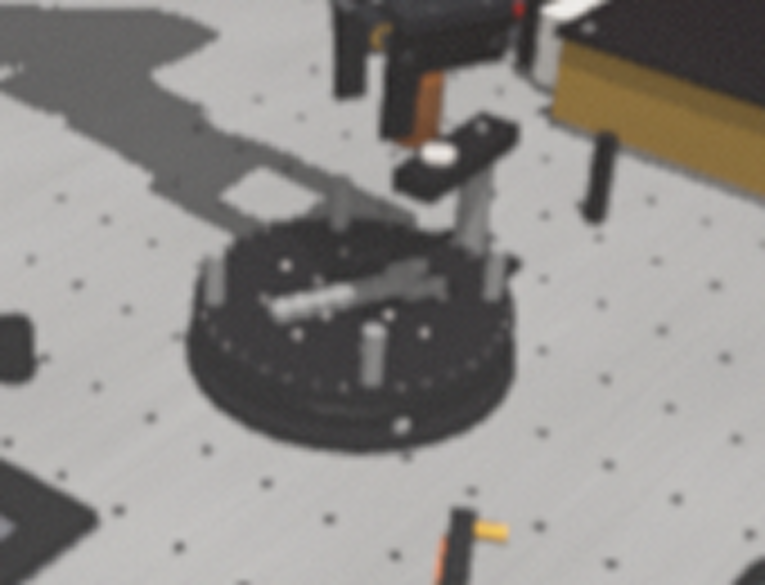

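The gripper hangs above the disc, clear of the bridge, and the spanner is where I expected it. The call was refused because the rows lacked `turn`, so I'll include it in every row.

{"fn": "jog_arm", "kwargs": {"steps": [{"delta_pos":[0,0,-40],"turn":0,"fingers":60},{"delta_pos":[0,0,-80],"turn":0,"fingers":60},{"delta_pos":[0,0,-105],"turn":0,"fingers":60},{"delta_pos":[0,0,-120],"turn":0,"fingers":60},{"delta_pos":[0,0,-128],"turn":0,"fingers":60},{"delta_pos":[0,0,-132],"turn":0,"fingers":60},{"delta_pos":[0,0,-132],"turn":0,"fingers":60}]}}

```text
time_s: 3.97
position: [0.5539, 0.1511, 0.0674]
tcp_rot: [[0.907, -0.001, 0.421], [-0.421, 0.0, 0.907], [-0.001, -1.0, -0.0]]
force: [-0.2, 0.5, -0.1]
opening: 0.598
```

```bash
python3 - <<'E'
from h import *
im=capture('scene');cv2.imwrite('pics/s2.png',cv2.resize(im[120:250,260:430,::-1],None,fx=4.5,fy=4.5,interpolation=cv2.INTER_CUBIC))
print(read_state()['force'],read_state()['position'])
E
```

```text
[0.12068247 0.56911997 0.16499061] [0.55456727 0.15099885 0.06819463]
```

View pics/s2.png

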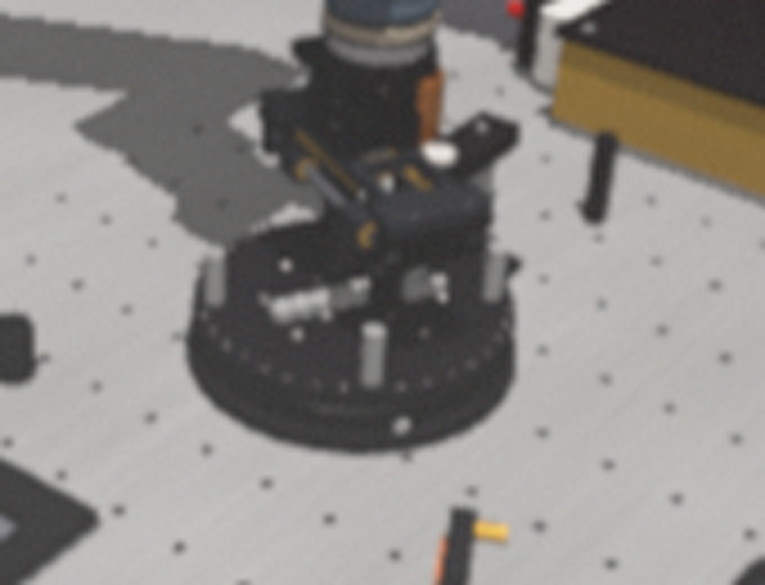

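The fingers straddle the shank and there is no contact yet. I'll go down 2 mm more and close.

{"fn": "jog_arm", "kwargs": {"steps": [{"delta_pos":[0,0,-2],"turn":0,"fingers":40},{"delta_pos":[0,0,-2],"turn":0,"fingers":30},{"delta_pos":[0,0,-2],"turn":0,"fingers":22},{"delta_pos":[0,0,-2],"turn":0,"fingers":5},{"delta_pos":[0,0,-2],"turn":0,"fingers":5},{"delta_pos":[0,0,-2],"turn":0,"fingers":5},{"delta_pos":[0,0,-2],"turn":0,"fingers":5},{"delta_pos":[0,0,-2],"turn":0,"fingers":5}]}}

```text
time_s: 4.68
position: [0.5544, 0.1502, 0.0657]
tcp_rot: [[0.906, 0.0, 0.423], [-0.423, -0.0, 0.906], [0.0, -1.0, 0.0]]
force: [0.7, -0.1, 2.1]
opening: 0.158
```

{"fn": "jog_arm", "kwargs": {"steps": [{"delta_pos":[0,0,5],"turn":0,"fingers":5},{"delta_pos":[-4,-9,12],"turn":0,"fingers":5},{"delta_pos":[-8,-18,18],"turn":0,"fingers":5},{"delta_pos":[-9,-20,35],"turn":0,"fingers":5},{"delta_pos":[-9,-20,65],"turn":0,"fingers":5},{"delta_pos":[-9,-20,95],"turn":0,"fingers":5},{"delta_pos":[-9,-20,95],"turn":0,"fingers":5}]}}

```text
time_s: 5.27
position: [0.5486, 0.1294, 0.1664]
tcp_rot: [[0.906, 0.011, 0.424], [-0.424, 0.0, 0.906], [0.01, -1.0, 0.005]]
force: [-0.3, -0.2, -0.9]
opening: 0.154
```

```bash
python3 - <<'E'
from h import *
im=capture('scene');cv2.imwrite('pics/s3.png',cv2.resize(im[100:230,230:430,::-1],None,fx=4,fy=4,interpolation=cv2.INTER_CUBIC))
im=capture('top');cv2.imwrite('pics/t3.png',cv2.resize(im[150:280,200:400,::-1],None,fx=4,fy=4,interpolation=cv2.INTER_CUBIC))
print(read_state()['force'],read_state()['position'],read_state()['opening'])
E
```

```text
[ 0.38132698  0.81147426 -1.46193734] [0.54583128 0.12942246 0.16236038] 0.15397269215718817
```

View pics/s3.png

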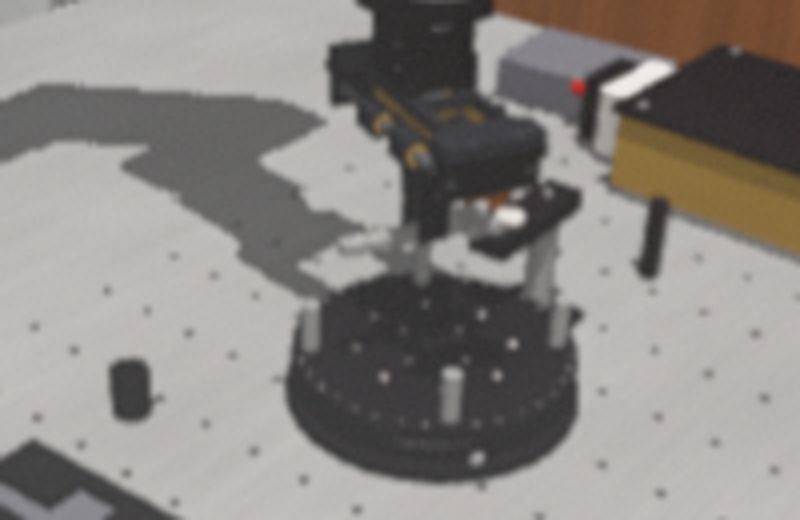

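View pics/t3.png

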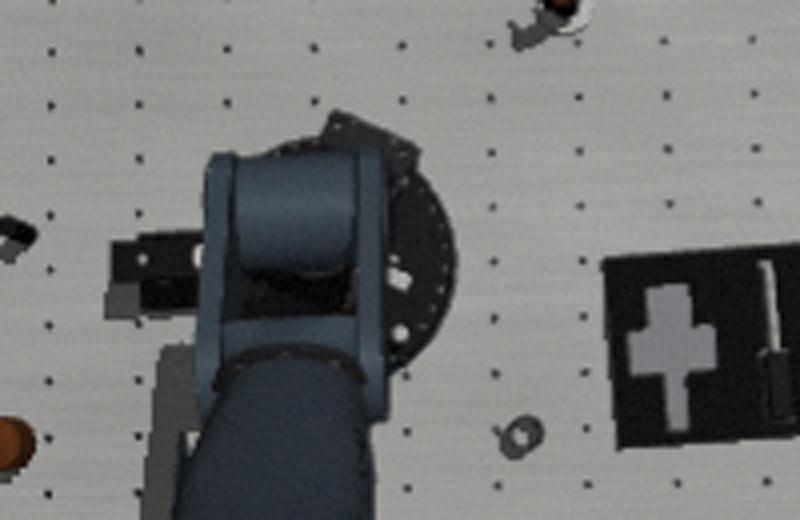

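The spanner is held level, clear of the bridge. Now I'll carry it to above the pocket.

{"fn": "jog_arm", "kwargs": {"steps": [{"delta_pos":[-10,-38,0],"turn":-6,"fingers":5},{"delta_pos":[-20,-76,0],"turn":-13,"fingers":5},{"delta_pos":[-31,-114,0],"turn":-20,"fingers":5},{"delta_pos":[-42,-152,-5],"turn":-27,"fingers":5},{"delta_pos":[-53,-190,-15],"turn":-34,"fingers":5},{"delta_pos":[-64,-228,-25],"turn":-41,"fingers":5},{"delta_pos":[-74,-262,-40],"turn":-48,"fingers":5},{"delta_pos":[-80,-287,-60],"turn":-55,"fingers":5},{"delta_pos":[-80,-287,-70],"turn":-62,"fingers":5},{"delta_pos":[-80,-287,-70],"turn":-62,"fingers":5},{"delta_pos":[-80,-287,-70],"turn":-62,"fingers":5}]}}

```text
time_s: 6.28
position: [0.4636, -0.1564, 0.0893]
tcp_rot: [[0.054, -0.004, 0.999], [-0.999, 0.002, 0.054], [-0.003, -1.0, -0.004]]
force: [-0.2, 0.4, -1.4]
opening: 0.152
```

```bash
python3 - <<'E'
from h import *
im=capture('scene');cv2.imwrite('pics/s4.png',im[:,:,::-1])
im2=capture('top');cv2.imwrite('pics/t4.png',im2[:,:,::-1])
a=cv2.resize(im[190:290,170:300,::-1],None,fx=6,fy=6,interpolation=cv2.INTER_CUBIC)
cv2.imwrite('pics/s4c.png',a)
cv2.imwrite('pics/t4c.png',cv2.resize(im2[180:280,320:450,::-1],None,fx=6,fy=6,interpolation=cv2.INTER_CUBIC))
s=read_state();print(s['force'],s['position'],s['opening'],s['tcp_rot'])
E
```

```text
[-0.63039372  0.75294777 -1.09022831] [ 0.4650107  -0.15601162  0.09054788] 0.15634912970049736 [[ 5.52637271e-02 -8.64404416e-04  9.98471418e-01]
 [-9.98471578e-01  6.07131854e-04  5.52642616e-02]
 [-6.53974475e-04 -9.99999442e-01 -8.29530873e-04]]
```

View pics/s4c.png

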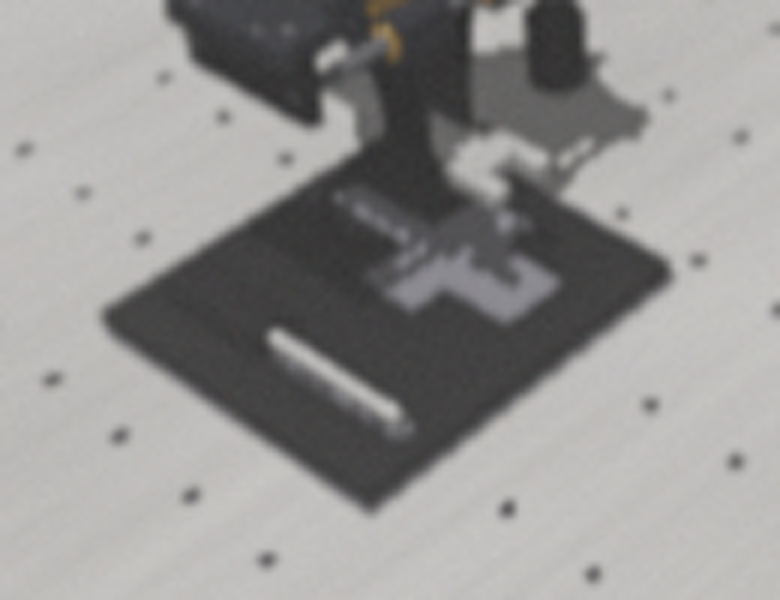

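View pics/t4c.png

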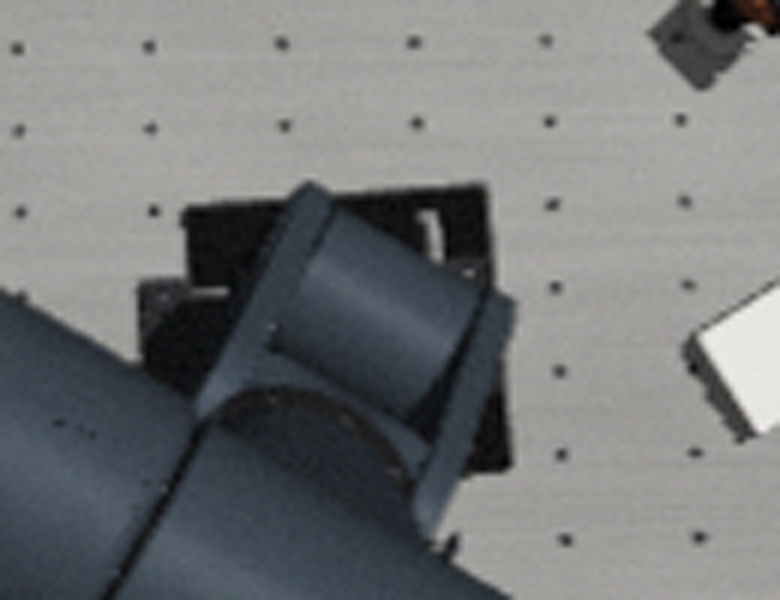

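The top view is hidden by the wrist, but the scene view shows the head and tail well, at crop positions (500,160) and (340,80). I'll lower to just above the foam and compare there.

{"fn": "jog_arm", "kwargs": {"steps": [{"delta_pos":[0,0,-20],"turn":0,"fingers":5},{"delta_pos":[0,0,-40],"turn":0,"fingers":5},{"delta_pos":[0,0,-46],"turn":0,"fingers":5},{"delta_pos":[0,0,-46],"turn":0,"fingers":5}]}}

```text
time_s: 6.72
position: [0.4648, -0.1555, 0.0439]
tcp_rot: [[0.055, -0.002, 0.998], [-0.998, 0.001, 0.055], [-0.001, -1.0, -0.002]]
force: [-0.5, 0.5, -0.6]
opening: 0.157
```

```bash
python3 - <<'E'
from h import *
from fit import *
im=capture('scene');cv2.imwrite('pics/s5.png',im[:,:,::-1])
s=read_state();print(s['force'],s['position'],s['opening'])
for n in('spanner','spanner_head','pocket','pocket_head'):
    print(n,[(round(float(x['confidence']),2),np.round(x['position'],4)) for x in tip_of(n,'scene')[:2]])
k=6;x0,y0=180,195
a=cv2.resize(im[y0:y0+90,x0:x0+125,::-1],None,fx=k,fy=k,interpolation=cv2.INTER_CUBIC)
b=a.copy()
# expected spanner if origin is 5mm ahead of tcp
th=np.radians(3.1);px,py=s['position'][0]+.005*np.cos(th),s['position'][1]+.005*np.sin(th)
zb=s['position'][2]-.0207
for mod,p,z,col in((spanner,(px,py,th),zb+.01,(0,0,255)),(pocket,(.4705,-.157,np.radians(3.1)),.014,(0,255,0))):
    for P,_ in mod(*p):
        uv=proj('scene',np.c_[P,np.full(len(P),z)])
        cv2.polylines(b,[((uv-[x0,y0]+.5)*k).round().astype(np.int32)],True,col,1)
cv2.imwrite('pics/s5c.png',b);cv2.imwrite('pics/s5r.png',a)
E
```

```text
[ 0.03718863  1.05484086 -0.59852398] [ 0.4653417  -0.15588649  0.0446558 ] 0.1560077238363182
spanner [(0.75, array([ 0.468 , -0.1569,  0.02  ])), (0.73, array([ 0.4571, -0.4446,  0.0044]))]
spanner_head [(0.46, array([ 0.5027, -0.1575,  0.0267]))]
pocket [(0.91, array([ 0.4693, -0.1616,  0.0072])), (0.47, array([0.579 , 0.418 , 0.0057]))]
pocket_head [(0.95, array([ 0.5044, -0.1551,  0.0131]))]
```

View pics/s5c.png

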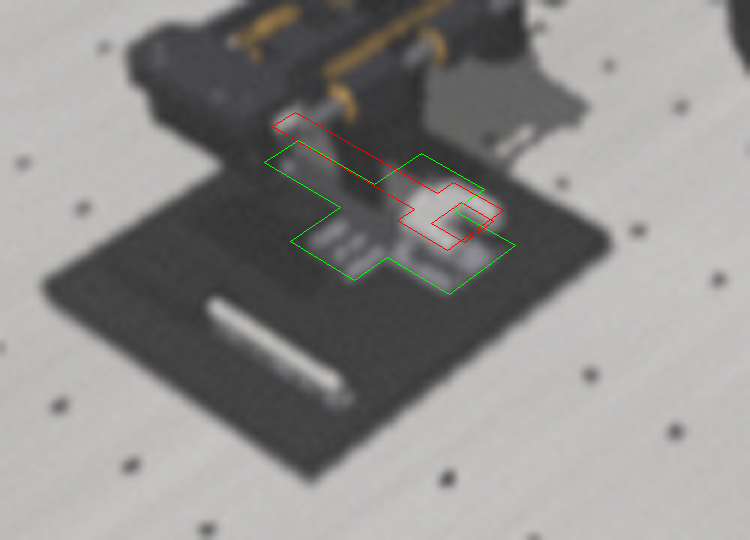

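View pics/s5r.png

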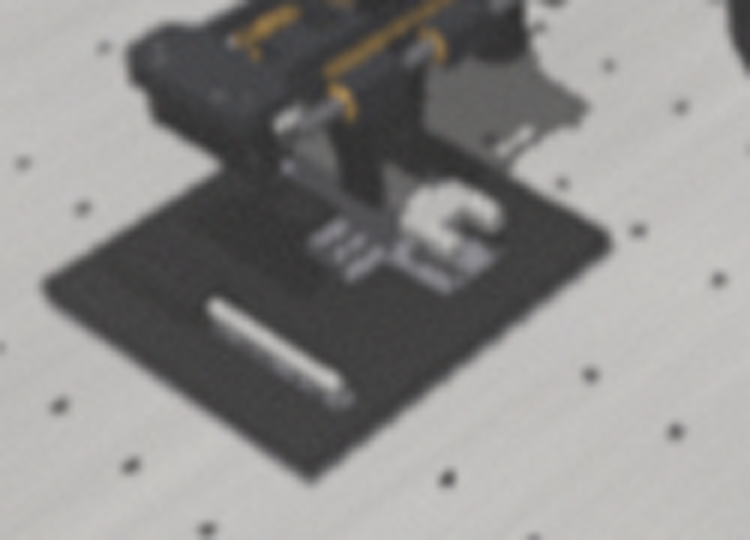

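```bash
python3 - <<'E'
import fit as F
from fit import *
def render2(c,polys,z,box):
    x0,y0,x1,y1=box;ms=[]
    for zz in (.006,.014):
        m=np.zeros(((y1-y0)*S,(x1-x0)*S),np.uint8)
        P=polys[0][0];uv=proj(c,np.c_[P,np.full(len(P),zz)])
        cv2.fillPoly(m,[((uv-[x0-0.5,y0-0.5])*S*16-8).round().astype(np.int32)],255,shift=4);ms.append(m)
    a=cv2.resize(ms[0]&ms[1],(x1-x0,y1-y0),interpolation=cv2.INTER_AREA).astype(float)/255
    return cv2.GaussianBlur(a,(0,0),0.5)
F.render=render2
for c in('top','scene'):
    g=cv2.cvtColor(cv2.imread(f'pics/{c}0.png'),cv2.COLOR_BGR2GRAY)
    p0=(.469,-.158,np.radians(3))
    B=bx(c,pocket(*p0)[0][0],.01,2)
    r=F.fit(c,np.clip(g,0,150),pocket,.006,B,p0);print(c,'pocket',r[0][:2].round(4),np.degrees(r[0][2]).round(2),r[1:])
F.render=render
# spanner held in s5: fit head only
from rig import *
c='scene';g=cv2.cvtColor(cv2.imread('pics/s5.png'),cv2.COLOR_BGR2GRAY)
s=read_state();zb=s['position'][2]-.0207+.01
th=np.radians(3.1)
head=lambda x,y,t:[(rot([(.023,-.017),(.054,-.017),(.054,.017),(.023,.017)],x,y,t),255),(rot([(.036,-.009),(.056,-.009),(.056,.009),(.036,.009)],x,y,t),0)]
B=bx(c,head(.47,-.1555,th)[0][0],zb,1)
gg=np.clip(g,140,200)
r=F.fit(c,gg,head,zb,B,(.4703,-.1556,th));print(B,r[0][:2].round(4),np.degrees(r[0][2]),r[1:])
E
```

```text
top pocket [ 0.4711 -0.1558] 3.24 (np.float64(67.1451809082968), np.float64(2059.0691272723257))
scene pocket [ 0.4696 -0.1573] 3.22 (np.float64(437.70224733413005), np.float64(1019.4739888742233))
(np.int64(244), np.int64(223), np.int64(265), np.int64(237)) [ 0.4712 -0.1536] -0.3354933038052047 (np.float64(46.55135475340993), np.float64(262.5712434633718))
```

The two cameras put the spanner 0.5–1.8 mm off the pocket, in the same direction. I'll shift it about (-1, -1.5) mm and lower it in, watching the force.

{"fn": "jog_arm", "kwargs": {"steps": [{"delta_pos":[-1,-1.5,0],"turn":0,"fingers":5},{"delta_pos":[-1,-1.5,-6],"turn":0,"fingers":5},{"delta_pos":[-1,-1.5,-9],"turn":0,"fingers":5},{"delta_pos":[-1,-1.5,-11],"turn":0,"fingers":5},{"delta_pos":[-1,-1.5,-13],"turn":0,"fingers":5},{"delta_pos":[-1,-1.5,-13],"turn":0,"fingers":5}]}}

```text
time_s: 7.47
position: [0.4641, -0.1582, 0.031]
tcp_rot: [[0.052, -0.001, 0.999], [-0.999, 0.001, 0.052], [-0.001, -1.0, -0.001]]
force: [-0.1, -0.4, -0.6]
opening: 0.153
```

It is below the foam top with no contact force. I'll lower the rest and open slightly within the recess.

{"fn": "jog_arm", "kwargs": {"steps": [{"delta_pos":[0,0,-2],"turn":0,"fingers":5},{"delta_pos":[0,0,-3.5],"turn":0,"fingers":5},{"delta_pos":[0,0,-3.5],"turn":0,"fingers":5},{"delta_pos":[0,0,-3.5],"turn":0,"fingers":20},{"delta_pos":[0,0,-3.5],"turn":0,"fingers":35},{"delta_pos":[0,0,-3.5],"turn":0,"fingers":35},{"delta_pos":[0,0,-3.5],"turn":0,"fingers":35}]}}

```text
time_s: 8.05
position: [0.4645, -0.1583, 0.0282]
tcp_rot: [[0.052, 0.0, 0.999], [-0.999, -0.0, 0.052], [0.0, -1.0, 0.0]]
force: [0.6, -0.3, -0.2]
opening: 0.316
```

{"fn": "jog_arm", "kwargs": {"steps": [{"delta_pos":[0,0,10],"turn":0,"fingers":35},{"delta_pos":[0,0,40],"turn":0,"fingers":35},{"delta_pos":[0,0,80],"turn":0,"fingers":20},{"delta_pos":[0,0,120],"turn":0,"fingers":0},{"delta_pos":[0,40,140],"turn":0,"fingers":0},{"delta_pos":[0,80,140],"turn":0,"fingers":0},{"delta_pos":[0,120,140],"turn":0,"fingers":0},{"delta_pos":[0,160,140],"turn":0,"fingers":0},{"delta_pos":[0,160,140],"turn":0,"fingers":0}]}}

```text
time_s: 8.8
position: [0.4621, 0.0079, 0.169]
tcp_rot: [[0.059, -0.002, 0.998], [-0.998, 0.003, 0.059], [-0.003, -1.0, -0.001]]
force: [0.1, -0.1, -0.6]
opening: 0.012
```

```bash
python3 - <<'E'
from h import *
from fit import *
out=[]
for c in('top','scene'):
    im=capture(c);cv2.imwrite(f'pics/{c}6.png',im[:,:,::-1])
    x0,y0=((320,180) if c=='top' else (180,195));k=5
    out.append(cv2.resize(im[y0:y0+110,x0:x0+150,::-1],None,fx=k,fy=k,interpolation=cv2.INTER_CUBIC)[:, :])
    g=cv2.cvtColor(im,cv2.COLOR_RGB2GRAY)
    for n in('spanner','spanner_head','pocket','pocket_head'):
        print(c,n,[(round(float(x['confidence']),2),np.round(x['position'],4)) for x in tip_of(n,c)[:1]])
cv2.imwrite('pics/p6.png',cv2.resize(np.hstack(out),(800,293)))
s=read_state();print(s['time_s'],s['force'],s['position'],s['opening'])
E
```

```text
top spanner [(0.48, array([ 0.465 , -0.1571,  0.0008]))]
top spanner_head [(0.61, array([ 0.5079, -0.1595,  0.0087]))]
top pocket [(0.8, array([ 0.469 , -0.1588,  0.0059]))]
top pocket_head [(0.81, array([ 0.5119, -0.1561,  0.0139]))]
scene spanner [(0.76, array([ 0.4686, -0.1594,  0.0028]))]
scene spanner_head [(0.83, array([ 0.5025, -0.1572,  0.0122]))]
scene pocket [(0.72, array([ 0.4716, -0.1606,  0.0067]))]
scene pocket_head [(0.82, array([ 0.5053, -0.1561,  0.0103]))]
9.3 [0.05091056 0.34214132 0.38084962] [0.46447433 0.0006291  0.16793932] 0.007032381216137735
```

View pics/p6.png

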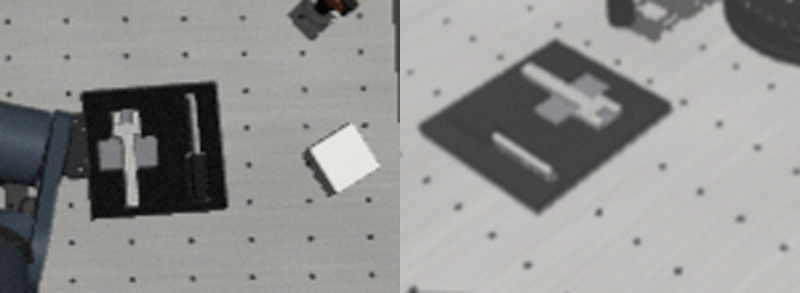

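The spanner is lying in its cut-out. A closer crop will confirm it is seated on the floor.

```bash
python3 - <<'E'
from h import *
from fit import *
import fit as F
k=12
a=cv2.imread('pics/top6.png')[212:258,345:400];b=cv2.imread('pics/scene6.png')[210:250,210:265]
a=cv2.resize(a,None,fx=7,fy=7,interpolation=cv2.INTER_CUBIC);b=cv2.resize(b,(a.shape[1],int(40*7)),interpolation=cv2.INTER_CUBIC)
b=cv2.copyMakeBorder(b,0,a.shape[0]-b.shape[0],0,0,cv2.BORDER_CONSTANT)
cv2.imwrite('pics/p6c.png',np.hstack([a,b]))
for c in('top','scene'):
    g=cv2.cvtColor(cv2.imread(f'pics/{c}6.png'),cv2.COLOR_BGR2GRAY)
    p0=(.4695,-.158,np.radians(3.))
    B=bx(c,spanner(*p0)[0][0],.016,1)
    r=F.fit(c,np.clip(g,135,190),spanner,.016,B,p0);print(c,r[0][:2].round(4),np.degrees(r[0][2]).round(2),r[1:])
E
```

```text
top [ 0.4715 -0.1569] 3.47 (np.float64(53.72789650811908), np.float64(309.6863905325444))
scene [ 0.4694 -0.1581] 3.5 (np.float64(68.87583875950659), np.float64(282.29358405288485))
```

View pics/p6c.png

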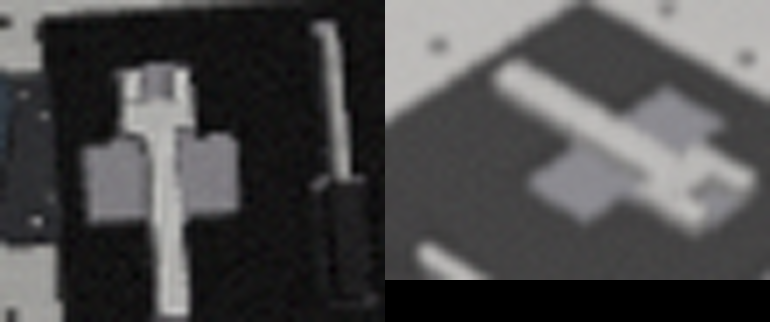

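The spanner is seated. Within each camera, the spanner and pocket fits agree to about 1 mm, and it lies flat. Next is the turntable: a quick check that the stage hasn't moved, with the peg angles.

```bash
cat > peg.py <<'E'
from h import *
def pegs(c,im,C=(.552,.1475)):
    g=cv2.cvtColor(im,cv2.COLOR_RGB2GRAY) if im.ndim==3 else im
    ctr=proj(c,[*C,0.045])[0];x0,y0=(ctr-50).astype(int)
    sub=g[y0:y0+100,x0:x0+100]
    n,l,st,ce=cv2.connectedComponentsWithStats((sub>95).astype(np.uint8))
    o=[]
    for k in range(1,n):
        if 4<st[k,4]<120:
            p=unproj(c,ce[k]+[x0,y0],.085)[0][:2]-C
            o.append((round(float(np.hypot(*p)),4),round(float(np.degrees(np.arctan2(p[1],p[0]))),1),int(st[k,4])))
    return o
E
python3 - <<'E'
from peg import *
for f in('top0','top6'): print(f,pegs('top',cv2.imread(f'pics/{f}.png')[:,:,::-1]))
im=cv2.imread('pics/top6.png')[160:270,215:345]
cv2.imwrite('pics/t6c.png',cv2.resize(im,None,fx=5,fy=5,interpolation=cv2.INTER_CUBIC))
E
```

```text
top0 [(0.095, -44.9, 12), (0.0986, 89.1, 46), (0.0939, -135.4, 11), (0.0949, 133.3, 10), (0.2262, -133.6, 9)]
top6 [(0.095, -44.9, 12), (0.0986, 89.2, 48), (0.0949, 133.3, 10), (0.1886, -137.3, 46)]
```

View pics/t6c.png

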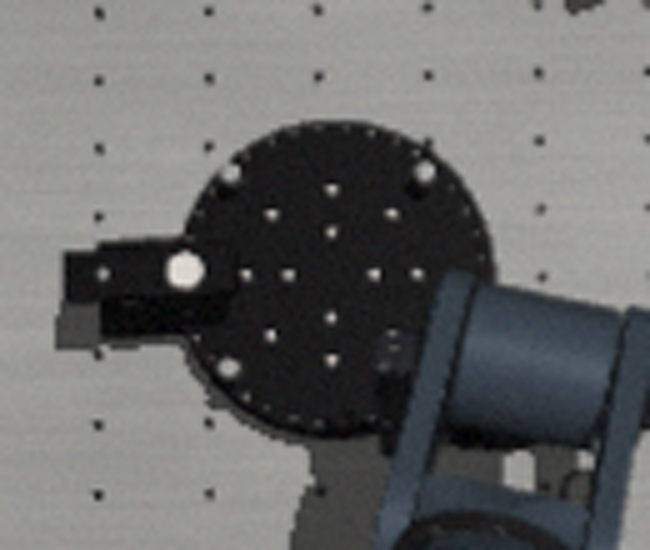

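{"fn": "jog_arm", "kwargs": {"steps": [{"delta_pos":[0,15,0],"turn":-7,"fingers":0},{"delta_pos":[0,30,0],"turn":-14,"fingers":0},{"delta_pos":[1,45,0],"turn":-21,"fingers":0},{"delta_pos":[1,60,0],"turn":-28,"fingers":0},{"delta_pos":[2,80,0],"turn":-35,"fingers":0},{"delta_pos":[3,103,0],"turn":-42,"fingers":0},{"delta_pos":[3,103,-20],"turn":-48,"fingers":0},{"delta_pos":[3,103,-40],"turn":-53,"fingers":0},{"delta_pos":[3,103,-40],"turn":-53,"fingers":0},{"delta_pos":[3,103,-40],"turn":-53,"fingers":0}]}}

```text
time_s: 10.13
position: [0.4667, 0.1043, 0.1274]
tcp_rot: [[-0.765, -0.003, 0.644], [-0.644, 0.0, -0.765], [0.002, -1.0, -0.002]]
force: [-0.3, -0.9, 0.2]
opening: 0.005
```

The pegs haven't moved: they read -45°, 45° (the peg at up-left), 133° and -135°. The bridge's white fitting, at crop (185,270), is at about 90° (world +y). I'll generate the arc way-points for pushing peg1 (at -135°) anticlockwise.

```bash
cat > arc.py <<'E'
import numpy as np,sys
C=np.array([.552,.1475]);R=.095
def P(a): a=np.radians(a);return C+R*np.array([np.cos(a),np.sin(a)])
def rows(a0,a1,n,yaw0=None,yawf=None):
    o=[]
    for k in range(1,n+1):
        a=a0+(a1-a0)*k/n; d=(P(a)-P(a0))*1000
        t=0 if yawf is None else yawf(a)-yaw0
        o.append('{"delta_pos": [%.1f, %.1f, 0], "turn": %.1f, "fingers": 0}'%(d[0],d[1],t))
    print('a0',a0,P(a0).round(4));print('['+', '.join(o)+']')
E
python3 - <<'E'
from arc import *
rows(207,231,14,-140,lambda a:max(-140,a-360))
E
```

```text
a0 207 [0.4674 0.1044]
[{"delta_pos": [1.3, -2.5, 0], "turn": 0.0, "fingers": 0}, {"delta_pos": [2.7, -5.0, 0], "turn": 0.0, "fingers": 0}, {"delta_pos": [4.2, -7.4, 0], "turn": 0.0, "fingers": 0}, {"delta_pos": [5.8, -9.8, 0], "turn": 0.0, "fingers": 0}, {"delta_pos": [7.4, -12.1, 0], "turn": 0.0, "fingers": 0}, {"delta_pos": [9.1, -14.4, 0], "turn": 0.0, "fingers": 0}, {"delta_pos": [10.8, -16.7, 0], "turn": 0.0, "fingers": 0}, {"delta_pos": [12.6, -18.8, 0], "turn": 0.7, "fingers": 0}, {"delta_pos": [14.5, -21.0, 0], "turn": 2.4, "fingers": 0}, {"delta_pos": [16.5, -23.0, 0], "turn": 4.1, "fingers": 0}, {"delta_pos": [18.5, -25.0, 0], "turn": 5.9, "fingers": 0}, {"delta_pos": [20.6, -27.0, 0], "turn": 7.6, "fingers": 0}, {"delta_pos": [22.7, -28.9, 0], "turn": 9.3, "fingers": 0}, {"delta_pos": [24.9, -30.7, 0], "turn": 11.0, "fingers": 0}]
```

{"fn": "jog_arm", "kwargs": {"steps": [{"delta_pos":[0,0,-20],"turn":0,"fingers":0},{"delta_pos":[0,0,-40],"turn":0,"fingers":0},{"delta_pos":[0,0,-52],"turn":0,"fingers":0},{"delta_pos":[0,0,-52],"turn":0,"fingers":0}]}}

```text
time_s: 10.47
position: [0.4669, 0.1041, 0.0751]
tcp_rot: [[-0.766, -0.003, 0.643], [-0.643, 0.0, -0.766], [0.002, -1.0, -0.002]]
force: [0.4, -0.2, 0.0]
opening: 0.01
```

{"fn": "jog_arm", "kwargs": {"steps": [{"delta_pos":[1.3,-2.5,0],"turn":0,"fingers":0},{"delta_pos":[2.7,-5,0],"turn":0,"fingers":0},{"delta_pos":[4.2,-7.4,0],"turn":0,"fingers":0},{"delta_pos":[5.8,-9.8,0],"turn":0,"fingers":0},{"delta_pos":[7.4,-12.1,0],"turn":0,"fingers":0},{"delta_pos":[9.1,-14.4,0],"turn":0,"fingers":0},{"delta_pos":[10.8,-16.7,0],"turn":0,"fingers":0},{"delta_pos":[12.6,-18.8,0],"turn":1,"fingers":0},{"delta_pos":[14.5,-21,0],"turn":2,"fingers":0},{"delta_pos":[16.5,-23,0],"turn":4,"fingers":0},{"delta_pos":[18.5,-25,0],"turn":6,"fingers":0},{"delta_pos":[20.6,-27,0],"turn":8,"fingers":0},{"delta_pos":[22.7,-28.9,0],"turn":9,"fingers":0},{"delta_pos":[24.9,-30.7,0],"turn":11,"fingers":0}]}}

```text
time_s: 11.63
position: [0.4923, 0.0739, 0.076]
tcp_rot: [[-0.628, -0.0, 0.778], [-0.778, 0.0, -0.628], [0.0, -1.0, -0.0]]
force: [-0.4, 1.7, 1.6]
opening: 0.004
```

```bash
python3 - <<'E'
from peg import *
from arc import *
im=capture('top');print('top',pegs('top',im))
im=capture('scene');cv2.imwrite('pics/s7.png',cv2.resize(im[100:230,230:430,::-1],None,fx=4,fy=4,interpolation=cv2.INTER_CUBIC))
s=read_state();print(s['force'],s['position'])
rows(231,281,20,-129,lambda a:a-360)
E
```

```text
top [(0.0955, -28.2, 10), (0.0986, 89.2, 48), (0.1535, -123.1, 6), (0.2262, -133.6, 9)]
[ 0.09810029 -0.92702179  0.38824754] [0.49293175 0.07355524 0.07599842]
a0 231 [0.4922 0.0737]
[{"delta_pos": [3.3, -2.5, 0], "turn": 2.5, "fingers": 0}, {"delta_pos": [6.7, -4.9, 0], "turn": 5.0, "fingers": 0}, {"delta_pos": [10.1, -7.2, 0], "turn": 7.5, "fingers": 0}, {"delta_pos": [13.7, -9.3, 0], "turn": 10.0, "fingers": 0}, {"delta_pos": [17.4, -11.2, 0], "turn": 12.5, "fingers": 0}, {"delta_pos": [21.1, -13.0, 0], "turn": 15.0, "fingers": 0}, {"delta_pos": [25.0, -14.6, 0], "turn": 17.5, "fingers": 0}, {"delta_pos": [28.9, -16.0, 0], "turn": 20.0, "fingers": 0}, {"delta_pos": [32.8, -17.3, 0], "turn": 22.5, "fingers": 0}, {"delta_pos": [36.8, -18.3, 0], "turn": 25.0, "fingers": 0}, {"delta_pos": [40.8, -19.3, 0], "turn": 27.5, "fingers": 0}, {"delta_pos": [44.9, -20.0, 0], "turn": 30.0, "fingers": 0}, {"delta_pos": [49.0, -20.6, 0], "turn": 32.5, "fingers": 0}, {"delta_pos": [53.2, -20.9, 0], "turn": 35.0, "fingers": 0}, {"delta_pos": [57.3, -21.1, 0], "turn": 37.5, "fingers": 0}, {"delta_pos": [61.4, -21.2, 0], "turn": 40.0, "fingers": 0}, {"delta_pos": [65.6, -21.0, 0], "turn": 42.5, "fingers": 0}, {"delta_pos": [69.7, -20.7, 0], "turn": 45.0, "fingers": 0}, {"delta_pos": [73.8, -20.1, 0], "turn": 47.5, "fingers": 0}, {"delta_pos": [77.9, -19.4, 0], "turn": 50.0, "fingers": 0}]
```

View pics/s7.png

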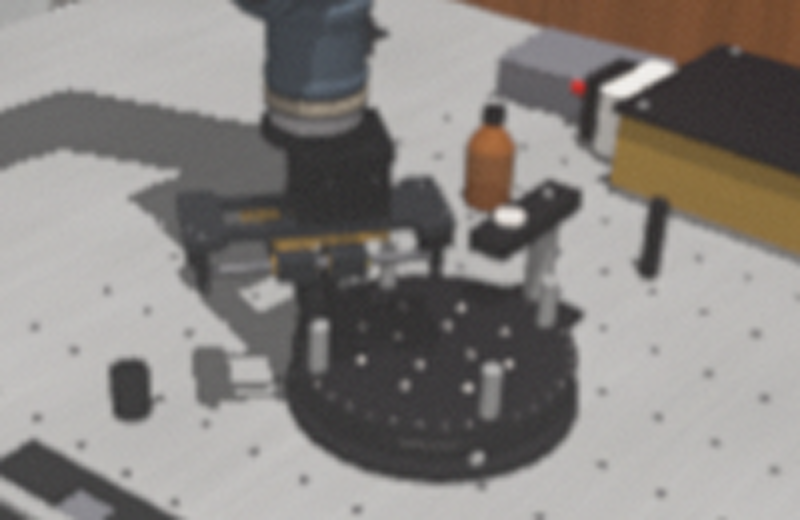

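It works: the table has turned 17° with the finger about 11° behind the peg and force under 2 N. I'll continue along the arc.

{"fn": "jog_arm", "kwargs": {"steps": [{"delta_pos":[3.3,-2.5,0],"turn":2.5,"fingers":0},{"delta_pos":[6.7,-4.9,0],"turn":5,"fingers":0},{"delta_pos":[10.1,-7.2,0],"turn":7.5,"fingers":0},{"delta_pos":[13.7,-9.3,0],"turn":10,"fingers":0},{"delta_pos":[17.4,-11.2,0],"turn":12.5,"fingers":0},{"delta_pos":[21.1,-13,0],"turn":15,"fingers":0},{"delta_pos":[25,-14.6,0],"turn":17.5,"fingers":0},{"delta_pos":[28.9,-16,0],"turn":20,"fingers":0},{"delta_pos":[32.8,-17.3,0],"turn":22.5,"fingers":0},{"delta_pos":[36.8,-18.3,0],"turn":25,"fingers":0},{"delta_pos":[40.8,-19.3,0],"turn":27.5,"fingers":0},{"delta_pos":[44.9,-20,0],"turn":30,"fingers":0},{"delta_pos":[49,-20.6,0],"turn":32.5,"fingers":0},{"delta_pos":[53.2,-20.9,0],"turn":35,"fingers":0},{"delta_pos":[57.3,-21.1,0],"turn":37.5,"fingers":0},{"delta_pos":[61.4,-21.2,0],"turn":40,"fingers":0},{"delta_pos":[65.6,-21,0],"turn":42.5,"fingers":0},{"delta_pos":[69.7,-20.7,0],"turn":45,"fingers":0},{"delta_pos":[73.8,-20.1,0],"turn":47.5,"fingers":0},{"delta_pos":[77.9,-19.4,0],"turn":50,"fingers":0}]}}

```text
time_s: 13.4
position: [0.5692, 0.0546, 0.0758]
tcp_rot: [[0.192, -0.003, 0.981], [-0.981, -0.0, 0.192], [-0.0, -1.0, -0.003]]
force: [-2.3, 0.4, 1.5]
opening: 0.006
```

```bash
python3 - <<'E'
from arc import *
rows(281,331,20,-79,lambda a:a-360)
E
```

```text
a0 281 [0.5701 0.0542]
[{"delta_pos": [4.1, 0.9, 0], "turn": 2.5, "fingers": 0}, {"delta_pos": [8.1, 1.9, 0], "turn": 5.0, "fingers": 0}, {"delta_pos": [12.0, 3.2, 0], "turn": 7.5, "fingers": 0}, {"delta_pos": [15.9, 4.6, 0], "turn": 10.0, "fingers": 0}, {"delta_pos": [19.8, 6.1, 0], "turn": 12.5, "fingers": 0}, {"delta_pos": [23.5, 7.9, 0], "turn": 15.0, "fingers": 0}, {"delta_pos": [27.2, 9.8, 0], "turn": 17.5, "fingers": 0}, {"delta_pos": [30.8, 11.8, 0], "turn": 20.0, "fingers": 0}, {"delta_pos": [34.3, 14.0, 0], "turn": 22.5, "fingers": 0}, {"delta_pos": [37.7, 16.4, 0], "turn": 25.0, "fingers": 0}, {"delta_pos": [41.0, 18.9, 0], "turn": 27.5, "fingers": 0}, {"delta_pos": [44.2, 21.6, 0], "turn": 30.0, "fingers": 0}, {"delta_pos": [47.3, 24.3, 0], "turn": 32.5, "fingers": 0}, {"delta_pos": [50.2, 27.3, 0], "turn": 35.0, "fingers": 0}, {"delta_pos": [53.0, 30.3, 0], "turn": 37.5, "fingers": 0}, {"delta_pos": [55.7, 33.5, 0], "turn": 40.0, "fingers": 0}, {"delta_pos": [58.2, 36.7, 0], "turn": 42.5, "fingers": 0}, {"delta_pos": [60.6, 40.1, 0], "turn": 45.0, "fingers": 0}, {"delta_pos": [62.9, 43.6, 0], "turn": 47.5, "fingers": 0}, {"delta_pos": [65.0, 47.2, 0], "turn": 50.0, "fingers": 0}]
```

{"fn": "jog_arm", "kwargs": {"steps": [{"delta_pos":[4.1,0.9,0],"turn":2.5,"fingers":0},{"delta_pos":[8.1,1.9,0],"turn":5,"fingers":0},{"delta_pos":[12,3.2,0],"turn":7.5,"fingers":0},{"delta_pos":[15.9,4.6,0],"turn":10,"fingers":0},{"delta_pos":[19.8,6.1,0],"turn":12.5,"fingers":0},{"delta_pos":[23.5,7.9,0],"turn":15,"fingers":0},{"delta_pos":[27.2,9.8,0],"turn":17.5,"fingers":0},{"delta_pos":[30.8,11.8,0],"turn":20,"fingers":0},{"delta_pos":[34.3,14,0],"turn":22.5,"fingers":0},{"delta_pos":[37.7,16.4,0],"turn":25,"fingers":0},{"delta_pos":[41,18.9,0],"turn":27.5,"fingers":0},{"delta_pos":[44.2,21.6,0],"turn":30,"fingers":0},{"delta_pos":[47.3,24.3,0],"turn":32.5,"fingers":0},{"delta_pos":[50.2,27.3,0],"turn":35,"fingers":0},{"delta_pos":[53,30.3,0],"turn":37.5,"fingers":0},{"delta_pos":[55.7,33.5,0],"turn":40,"fingers":0},{"delta_pos":[58.2,36.7,0],"turn":42.5,"fingers":0},{"delta_pos":[60.6,40.1,0],"turn":45,"fingers":0},{"delta_pos":[62.9,43.6,0],"turn":47.5,"fingers":0},{"delta_pos":[65,47.2,0],"turn":50,"fingers":0}]}}

```text
time_s: 15.07
position: [0.634, 0.1014, 0.0756]
tcp_rot: [[0.875, -0.003, 0.483], [-0.483, -0.001, 0.875], [-0.002, -1.0, -0.002]]
force: [-2.0, -1.4, 1.9]
opening: 0.006
```

```bash
python3 - <<'E'
from peg import *
from arc import *
im=capture('top');print('top',pegs('top',im))
im=capture('scene');cv2.imwrite('pics/s8.png',cv2.resize(im[100:230,230:430,::-1],None,fx=4,fy=4,interpolation=cv2.INTER_CUBIC))
s=read_state();print(s['force'],s['position'])
rows(331,381,20,-29,lambda a:a-360)
E
```

```text
top [(0.1006, 89.2, 40), (0.0942, -108.8, 12), (0.1372, 113.0, 30), (0.2262, -133.6, 9)]
[-0.9321596  -0.12180474  0.21295406] [0.63456304 0.10200461 0.07560626]
a0 331 [0.6351 0.1014]
[{"delta_pos": [1.9, 3.7, 0], "turn": 2.5, "fingers": 0}, {"delta_pos": [3.7, 7.4, 0], "turn": 5.0, "fingers": 0}, {"delta_pos": [5.3, 11.2, 0], "turn": 7.5, "fingers": 0}, {"delta_pos": [6.7, 15.1, 0], "turn": 10.0, "fingers": 0}, {"delta_pos": [8.0, 19.1, 0], "turn": 12.5, "fingers": 0}, {"delta_pos": [9.1, 23.1, 0], "turn": 15.0, "fingers": 0}, {"delta_pos": [10.0, 27.1, 0], "turn": 17.5, "fingers": 0}, {"delta_pos": [10.7, 31.2, 0], "turn": 20.0, "fingers": 0}, {"delta_pos": [11.3, 35.3, 0], "turn": 22.5, "fingers": 0}, {"delta_pos": [11.7, 39.4, 0], "turn": 25.0, "fingers": 0}, {"delta_pos": [11.9, 43.6, 0], "turn": 27.5, "fingers": 0}, {"delta_pos": [11.9, 47.7, 0], "turn": 30.0, "fingers": 0}, {"delta_pos": [11.7, 51.9, 0], "turn": 32.5, "fingers": 0}, {"delta_pos": [11.4, 56.0, 0], "turn": 35.0, "fingers": 0}, {"delta_pos": [10.9, 60.1, 0], "turn": 37.5, "fingers": 0}, {"delta_pos": [10.2, 64.2, 0], "turn": 40.0, "fingers": 0}, {"delta_pos": [9.3, 68.2, 0], "turn": 42.5, "fingers": 0}, {"delta_pos": [8.2, 72.2, 0], "turn": 45.0, "fingers": 0}, {"delta_pos": [7.0, 76.2, 0], "turn": 47.5, "fingers": 0}, {"delta_pos": [5.6, 80.1, 0], "turn": 50.0, "fingers": 0}]
```

View pics/s8.png

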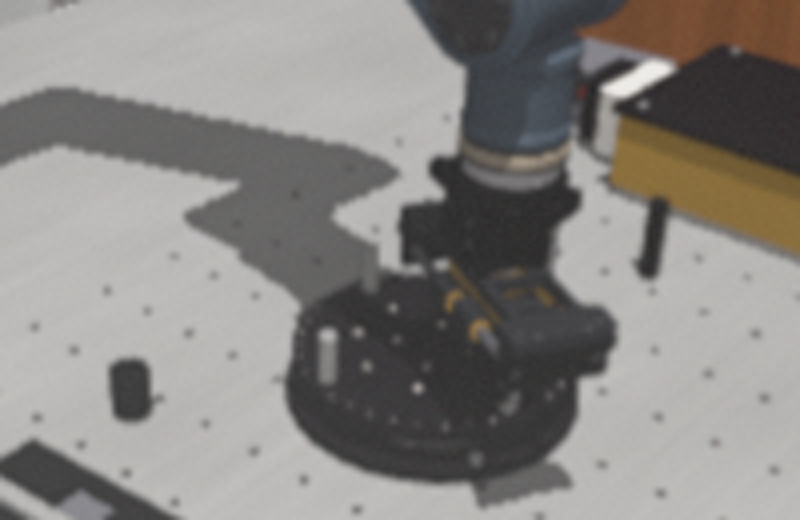

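{"fn": "jog_arm", "kwargs": {"steps": [{"delta_pos":[1.9,3.7,0],"turn":2.5,"fingers":0},{"delta_pos":[3.7,7.4,0],"turn":5,"fingers":0},{"delta_pos":[5.3,11.2,0],"turn":7.5,"fingers":0},{"delta_pos":[6.7,15.1,0],"turn":10,"fingers":0},{"delta_pos":[8,19.1,0],"turn":12.5,"fingers":0},{"delta_pos":[9.1,23.1,0],"turn":15,"fingers":0},{"delta_pos":[10,27.1,0],"turn":17.5,"fingers":0},{"delta_pos":[10.7,31.2,0],"turn":20,"fingers":0},{"delta_pos":[11.3,35.3,0],"turn":22.5,"fingers":0},{"delta_pos":[11.7,39.4,0],"turn":25,"fingers":0},{"delta_pos":[11.9,43.6,0],"turn":27.5,"fingers":0},{"delta_pos":[11.9,47.7,0],"turn":30,"fingers":0},{"delta_pos":[11.7,51.9,0],"turn":32.5,"fingers":0},{"delta_pos":[11.4,56,0],"turn":35,"fingers":0},{"delta_pos":[10.9,60.1,0],"turn":37.5,"fingers":0},{"delta_pos":[10.2,64.2,0],"turn":40,"fingers":0},{"delta_pos":[9.3,68.2,0],"turn":42.5,"fingers":0},{"delta_pos":[8.2,72.2,0],"turn":45,"fingers":0},{"delta_pos":[7,76.2,0],"turn":47.5,"fingers":0},{"delta_pos":[5.6,80.1,0],"turn":50,"fingers":0}]}}

```text
time_s: 16.83
position: [0.6404, 0.1808, 0.0756]
tcp_rot: [[0.933, -0.001, -0.359], [0.359, -0.002, 0.933], [-0.001, -1.0, -0.001]]
force: [0.4, -2.4, -0.5]
opening: 0.001
```

```bash
python3 - <<'E'
from peg import *
from arc import *
im=capture('top');print('top',pegs('top',im))
cv2.imwrite('pics/t9.png',cv2.resize(im[160:270,215:345,::-1],None,fx=5,fy=5,interpolation=cv2.INTER_CUBIC))
s=read_state();print(s['force'],s['position'])
rows(381,401,8,21,lambda a:a-360)
E
```

```text
top [(0.1318, 54.9, 15), (0.1222, 48.1, 24), (0.095, -58.6, 11), (0.0937, -149.5, 12), (0.2255, -133.6, 10)]
[-1.35382083 -1.12051733  0.70842185] [0.64000018 0.18176237 0.07561286]
a0 381 [0.6407 0.1815]
[{"delta_pos": [-1.6, 3.8, 0], "turn": 2.5, "fingers": 0}, {"delta_pos": [-3.3, 7.6, 0], "turn": 5.0, "fingers": 0}, {"delta_pos": [-5.2, 11.3, 0], "turn": 7.5, "fingers": 0}, {"delta_pos": [-7.3, 14.9, 0], "turn": 10.0, "fingers": 0}, {"delta_pos": [-9.5, 18.4, 0], "turn": 12.5, "fingers": 0}, {"delta_pos": [-11.8, 21.8, 0], "turn": 15.0, "fingers": 0}, {"delta_pos": [-14.3, 25.1, 0], "turn": 17.5, "fingers": 0}, {"delta_pos": [-17.0, 28.3, 0], "turn": 20.0, "fingers": 0}]
```

View pics/t9.png

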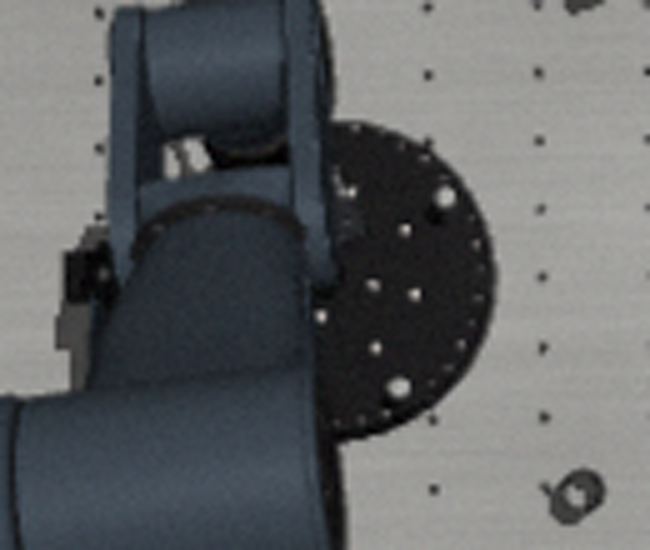

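{"fn": "jog_arm", "kwargs": {"steps": [{"delta_pos":[-1.6,3.8,0],"turn":2.5,"fingers":0},{"delta_pos":[-3.3,7.6,0],"turn":5,"fingers":0},{"delta_pos":[-5.2,11.3,0],"turn":7.5,"fingers":0},{"delta_pos":[-7.3,14.9,0],"turn":10,"fingers":0},{"delta_pos":[-9.5,18.4,0],"turn":12.5,"fingers":0},{"delta_pos":[-11.8,21.8,0],"turn":15,"fingers":0},{"delta_pos":[-14.3,25.1,0],"turn":17.5,"fingers":0},{"delta_pos":[-17,28.3,0],"turn":20,"fingers":0},{"delta_pos":[-15,25,0],"turn":20,"fingers":0},{"delta_pos":[-14,23,0],"turn":20,"fingers":0},{"delta_pos":[-14,23,35],"turn":20,"fingers":0},{"delta_pos":[-14,23,70],"turn":20,"fingers":0},{"delta_pos":[-14,23,95],"turn":20,"fingers":0},{"delta_pos":[-14,23,95],"turn":20,"fingers":0}]}}

```text
time_s: 18.05
position: [0.6316, 0.2052, 0.1777]
tcp_rot: [[0.757, 0.013, -0.654], [0.654, 0.002, 0.757], [0.012, -1.0, -0.007]]
force: [0.7, -0.0, 0.5]
opening: 0.004
```

```bash
python3 - <<'E'
from peg import *
from arc import *
im=capture('top');print('top',pegs('top',im))
im2=capture('scene')
s=read_state();print(s['force'],s['position'],s['time_s'])
for n in('peg0','bridge','spanner','spanner_head'):
  for c in ('top','scene'):print(n,c,[(round(float(x['confidence']),2),np.round(x['position'],4)) for x in tip_of(n,c)[:1]])
for a in (124,126,128):print(a,((P(a)-s['position'][:2])*1000).round(1))
cv2.imwrite('pics/s10.png',cv2.resize(im2[100:230,230:430,::-1],None,fx=4,fy=4,interpolation=cv2.INTER_CUBIC))
E
```

```text
top [(0.0952, -37.9, 13), (0.1375, 61.6, 15), (0.1486, 70.2, 57), (0.0942, -128.5, 11), (0.2255, -133.6, 10)]
[ 0.10353415  0.54044279 -0.276739  ] [0.62810918 0.20460741 0.17267915] 18.15
peg0 top [(0.94, array([0.6252, 0.0902, 0.0811]))]
peg0 scene [(0.82, array([0.6224, 0.089 , 0.0877]))]
bridge top [(0.81, array([0.5509, 0.2068, 0.1179]))]
bridge scene [(0.78, array([0.5485, 0.2082, 0.1174]))]
spanner top [(0.69, array([ 0.4659, -0.1577,  0.0089]))]
spanner scene [(0.76, array([ 0.4671, -0.1594,  0.0067]))]
spanner_head top [(0.5, array([ 0.5098, -0.1577,  0.0106]))]
spanner_head scene [(0.72, array([ 0.5009, -0.155 ,  0.0096]))]
124 [-129.2   21.7]
126 [-131.9   19.7]
128 [-134.6   17.8]
```

View pics/s10.png

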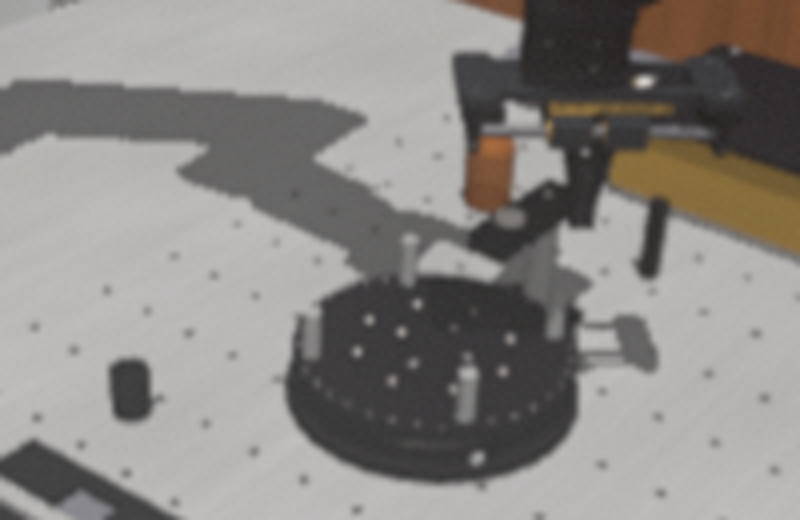

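The table has turned 188° (joint about 4.0 rad). The peg at 143.6° is past the bridge, which lies at 92°. I'll go over the bridge and drop in behind that peg, at 126°.

{"fn": "jog_arm", "kwargs": {"steps": [{"delta_pos":[-10,2,0],"turn":-7,"fingers":0},{"delta_pos":[-20,3,0],"turn":-14,"fingers":0},{"delta_pos":[-30,5,0],"turn":-21,"fingers":0},{"delta_pos":[-40,6,0],"turn":-28,"fingers":0},{"delta_pos":[-50,8,0],"turn":-35,"fingers":0},{"delta_pos":[-60,9,0],"turn":-42,"fingers":0},{"delta_pos":[-70,11,0],"turn":-49,"fingers":0},{"delta_pos":[-80,12,0],"turn":-56,"fingers":0},{"delta_pos":[-90,14,0],"turn":-63,"fingers":0},{"delta_pos":[-100,15,0],"turn":-70,"fingers":0},{"delta_pos":[-110,17,0],"turn":-77,"fingers":0},{"delta_pos":[-120,18,0],"turn":-84,"fingers":0},{"delta_pos":[-130.5,20,0],"turn":-91,"fingers":0},{"delta_pos":[-130.5,20,0],"turn":-95,"fingers":0},{"delta_pos":[-130.5,20,0],"turn":-95,"fingers":0},{"delta_pos":[-130.5,20,-30],"turn":-95,"fingers":0},{"delta_pos":[-130.5,20,-60],"turn":-95,"fingers":0},{"delta_pos":[-130.5,20,-85],"turn":-95,"fingers":0},{"delta_pos":[-130.5,20,-95],"turn":-95,"fingers":0},{"delta_pos":[-130.5,20,-95],"turn":-95,"fingers":0}]}}

```text
time_s: 20.22
position: [0.4949, 0.2244, 0.0736]
tcp_rot: [[0.588, -0.005, 0.809], [-0.809, -0.001, 0.588], [-0.002, -1.0, -0.005]]
force: [-1.0, -0.9, 0.7]
opening: 0.002
```

```bash
python3 - <<'E'
from peg import *
from arc import *
im=capture('top');print('top',pegs('top',im))
im2=capture('scene')
s=read_state();print(s['force'],s['position'],s['time_s'])
cv2.imwrite('pics/s11.png',cv2.resize(im2[100:230,230:430,::-1],None,fx=4,fy=4,interpolation=cv2.INTER_CUBIC))
rows(126,166,20,126,lambda a:a)
E
```

```text
top [(0.0952, -37.9, 13), (0.0942, -128.5, 11), (0.2262, -133.6, 9)]
[ 0.31072685 -0.34989286 -0.0088761 ] [0.4969278  0.22499983 0.07627194] 20.3167
a0 126 [0.4962 0.2244]
[{"delta_pos": [-2.6, -2.0, 0], "turn": 2.0, "fingers": 0}, {"delta_pos": [-5.2, -4.1, 0], "turn": 4.0, "fingers": 0}, {"delta_pos": [-7.7, -6.3, 0], "turn": 6.0, "fingers": 0}, {"delta_pos": [-10.2, -8.5, 0], "turn": 8.0, "fingers": 0}, {"delta_pos": [-12.5, -10.9, 0], "turn": 10.0, "fingers": 0}, {"delta_pos": [-14.8, -13.3, 0], "turn": 12.0, "fingers": 0}, {"delta_pos": [-16.9, -15.8, 0], "turn": 14.0, "fingers": 0}, {"delta_pos": [-19.0, -18.4, 0], "turn": 16.0, "fingers": 0}, {"delta_pos": [-21.0, -21.0, 0], "turn": 18.0, "fingers": 0}, {"delta_pos": [-22.9, -23.7, 0], "turn": 20.0, "fingers": 0}, {"delta_pos": [-24.7, -26.5, 0], "turn": 22.0, "fingers": 0}, {"delta_pos": [-26.4, -29.4, 0], "turn": 24.0, "fingers": 0}, {"delta_pos": [-28.0, -32.3, 0], "turn": 26.0, "fingers": 0}, {"delta_pos": [-29.5, -35.2, 0], "turn": 28.0, "fingers": 0}, {"delta_pos": [-30.9, -38.2, 0], "turn": 30.0, "fingers": 0}, {"delta_pos": [-32.2, -41.3, 0], "turn": 32.0, "fingers": 0}, {"delta_pos": [-33.4, -44.4, 0], "turn": 34.0, "fingers": 0}, {"delta_pos": [-34.5, -47.5, 0], "turn": 36.0, "fingers": 0}, {"delta_pos": [-35.5, -50.7, 0], "turn": 38.0, "fingers": 0}, {"delta_pos": [-36.3, -53.9, 0], "turn": 40.0, "fingers": 0}]
```

View pics/s11.png

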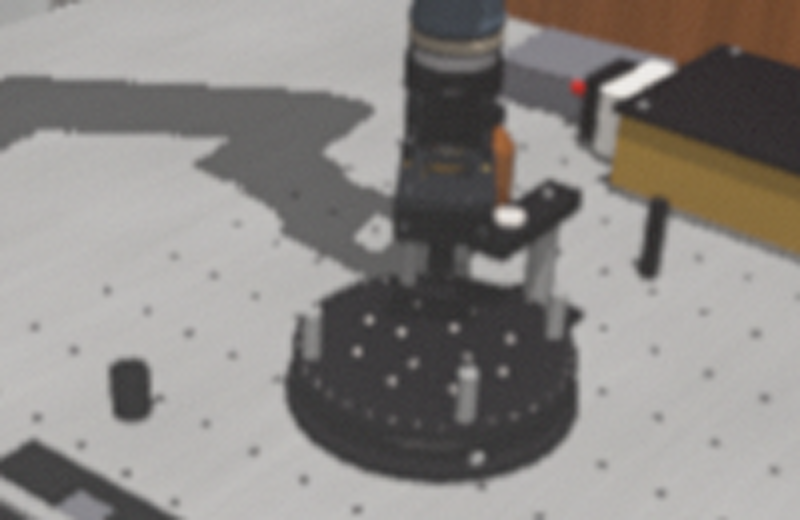

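The fingers are down between the peg on the left and the bridge on the right, with no contact force. Pushing again.

{"fn": "jog_arm", "kwargs": {"steps": [{"delta_pos":[-2.6,-2,0],"turn":2,"fingers":0},{"delta_pos":[-5.2,-4.1,0],"turn":4,"fingers":0},{"delta_pos":[-7.7,-6.3,0],"turn":6,"fingers":0},{"delta_pos":[-10.2,-8.5,0],"turn":8,"fingers":0},{"delta_pos":[-12.5,-10.9,0],"turn":10,"fingers":0},{"delta_pos":[-14.8,-13.3,0],"turn":12,"fingers":0},{"delta_pos":[-16.9,-15.8,0],"turn":14,"fingers":0},{"delta_pos":[-19,-18.4,0],"turn":16,"fingers":0},{"delta_pos":[-21,-21,0],"turn":18,"fingers":0},{"delta_pos":[-22.9,-23.7,0],"turn":20,"fingers":0},{"delta_pos":[-24.7,-26.5,0],"turn":22,"fingers":0},{"delta_pos":[-26.4,-29.4,0],"turn":24,"fingers":0},{"delta_pos":[-28,-32.3,0],"turn":26,"fingers":0},{"delta_pos":[-29.5,-35.2,0],"turn":28,"fingers":0},{"delta_pos":[-30.9,-38.2,0],"turn":30,"fingers":0},{"delta_pos":[-32.2,-41.3,0],"turn":32,"fingers":0},{"delta_pos":[-33.4,-44.4,0],"turn":34,"fingers":0},{"delta_pos":[-34.5,-47.5,0],"turn":36,"fingers":0},{"delta_pos":[-35.5,-50.7,0],"turn":38,"fingers":0},{"delta_pos":[-36.3,-53.9,0],"turn":40,"fingers":0}]}}

```text
time_s: 21.98
position: [0.4614, 0.1715, 0.078]
tcp_rot: [[0.971, 0.004, 0.24], [-0.24, 0.001, 0.971], [0.004, -1.0, 0.002]]
force: [-1.0, 1.7, 0.4]
opening: 0.005
```

```bash
python3 - <<'E'
from arc import *
rows(166,216,20,166,lambda a:a)
E
```

```text
a0 166 [0.4598 0.1705]
[{"delta_pos": [-0.9, -4.0, 0], "turn": 2.5, "fingers": 0}, {"delta_pos": [-1.7, -8.1, 0], "turn": 5.0, "fingers": 0}, {"delta_pos": [-2.2, -12.2, 0], "turn": 7.5, "fingers": 0}, {"delta_pos": [-2.6, -16.4, 0], "turn": 10.0, "fingers": 0}, {"delta_pos": [-2.8, -20.5, 0], "turn": 12.5, "fingers": 0}, {"delta_pos": [-2.8, -24.6, 0], "turn": 15.0, "fingers": 0}, {"delta_pos": [-2.6, -28.8, 0], "turn": 17.5, "fingers": 0}, {"delta_pos": [-2.3, -32.9, 0], "turn": 20.0, "fingers": 0}, {"delta_pos": [-1.8, -37.0, 0], "turn": 22.5, "fingers": 0}, {"delta_pos": [-1.1, -41.1, 0], "turn": 25.0, "fingers": 0}, {"delta_pos": [-0.2, -45.2, 0], "turn": 27.5, "fingers": 0}, {"delta_pos": [0.9, -49.2, 0], "turn": 30.0, "fingers": 0}, {"delta_pos": [2.1, -53.1, 0], "turn": 32.5, "fingers": 0}, {"delta_pos": [3.5, -57.0, 0], "turn": 35.0, "fingers": 0}, {"delta_pos": [5.1, -60.9, 0], "turn": 37.5, "fingers": 0}, {"delta_pos": [6.8, -64.6, 0], "turn": 40.0, "fingers": 0}, {"delta_pos": [8.7, -68.3, 0], "turn": 42.5, "fingers": 0}, {"delta_pos": [10.7, -71.9, 0], "turn": 45.0, "fingers": 0}, {"delta_pos": [13.0, -75.4, 0], "turn": 47.5, "fingers": 0}, {"delta_pos": [15.3, -78.8, 0], "turn": 50.0, "fingers": 0}]
```

{"fn": "jog_arm", "kwargs": {"steps": [{"delta_pos":[-0.9,-4,0],"turn":2.5,"fingers":0},{"delta_pos":[-1.7,-8.1,0],"turn":5,"fingers":0},{"delta_pos":[-2.2,-12.2,0],"turn":7.5,"fingers":0},{"delta_pos":[-2.6,-16.4,0],"turn":10,"fingers":0},{"delta_pos":[-2.8,-20.5,0],"turn":12.5,"fingers":0},{"delta_pos":[-2.8,-24.6,0],"turn":15,"fingers":0},{"delta_pos":[-2.6,-28.8,0],"turn":17.5,"fingers":0},{"delta_pos":[-2.3,-32.9,0],"turn":20,"fingers":0},{"delta_pos":[-1.8,-37,0],"turn":22.5,"fingers":0},{"delta_pos":[-1.1,-41.1,0],"turn":25,"fingers":0},{"delta_pos":[-0.2,-45.2,0],"turn":27.5,"fingers":0},{"delta_pos":[0.9,-49.2,0],"turn":30,"fingers":0},{"delta_pos":[2.1,-53.1,0],"turn":32.5,"fingers":0},{"delta_pos":[3.5,-57,0],"turn":35,"fingers":0},{"delta_pos":[5.1,-60.9,0],"turn":37.5,"fingers":0},{"delta_pos":[6.8,-64.6,0],"turn":40,"fingers":0},{"delta_pos":[8.7,-68.3,0],"turn":42.5,"fingers":0},{"delta_pos":[10.7,-71.9,0],"turn":45,"fingers":0},{"delta_pos":[13,-75.4,0],"turn":47.5,"fingers":0},{"delta_pos":[15.3,-78.8,0],"turn":50,"fingers":0}]}}

```text
time_s: 23.65
position: [0.4767, 0.0924, 0.0779]
tcp_rot: [[0.808, 0.004, -0.59], [0.59, 0.0, 0.808], [0.003, -1.0, -0.002]]
force: [-0.2, 1.8, 0.1]
opening: 0.005
```

```bash
python3 - <<'E'
from peg import *
from arc import *
im=capture('top');print('top',pegs('top',im))
s=read_state();print(s['force'],s['position'],s['time_s'])
rows(216,266,20,216,lambda a:a)
E
```

```text
top [(0.0953, -42.8, 9), (0.0986, 89.2, 48), (0.0945, 136.0, 11), (0.2255, -133.6, 10)]
[ 0.40446935 -0.43885174 -0.58348975] [0.4776147  0.09174733 0.07796104] 23.7
a0 216 [0.4751 0.0917]
[{"delta_pos": [2.5, -3.3, 0], "turn": 2.5, "fingers": 0}, {"delta_pos": [5.2, -6.5, 0], "turn": 5.0, "fingers": 0}, {"delta_pos": [7.9, -9.6, 0], "turn": 7.5, "fingers": 0}, {"delta_pos": [10.9, -12.5, 0], "turn": 10.0, "fingers": 0}, {"delta_pos": [13.9, -15.3, 0], "turn": 12.5, "fingers": 0}, {"delta_pos": [17.1, -18.0, 0], "turn": 15.0, "fingers": 0}, {"delta_pos": [20.3, -20.5, 0], "turn": 17.5, "fingers": 0}, {"delta_pos": [23.7, -22.9, 0], "turn": 20.0, "fingers": 0}, {"delta_pos": [27.2, -25.2, 0], "turn": 22.5, "fingers": 0}, {"delta_pos": [30.8, -27.2, 0], "turn": 25.0, "fingers": 0}, {"delta_pos": [34.5, -29.2, 0], "turn": 27.5, "fingers": 0}, {"delta_pos": [38.2, -30.9, 0], "turn": 30.0, "fingers": 0}, {"delta_pos": [42.0, -32.6, 0], "turn": 32.5, "fingers": 0}, {"delta_pos": [45.9, -34.0, 0], "turn": 35.0, "fingers": 0}, {"delta_pos": [49.9, -35.2, 0], "turn": 37.5, "fingers": 0}, {"delta_pos": [53.9, -36.3, 0], "turn": 40.0, "fingers": 0}, {"delta_pos": [57.9, -37.3, 0], "turn": 42.5, "fingers": 0}, {"delta_pos": [62.0, -38.0, 0], "turn": 45.0, "fingers": 0}, {"delta_pos": [66.1, -38.5, 0], "turn": 47.5, "fingers": 0}, {"delta_pos": [70.2, -38.9, 0], "turn": 50.0, "fingers": 0}]
```

Turned 272° so far, about 105° to go (stop expected with the finger at about 321°).

{"fn": "jog_arm", "kwargs": {"steps": [{"delta_pos":[2.5,-3.3,0],"turn":2.5,"fingers":0},{"delta_pos":[5.2,-6.5,0],"turn":5,"fingers":0},{"delta_pos":[7.9,-9.6,0],"turn":7.5,"fingers":0},{"delta_pos":[10.9,-12.5,0],"turn":10,"fingers":0},{"delta_pos":[13.9,-15.3,0],"turn":12.5,"fingers":0},{"delta_pos":[17.1,-18,0],"turn":15,"fingers":0},{"delta_pos":[20.3,-20.5,0],"turn":17.5,"fingers":0},{"delta_pos":[23.7,-22.9,0],"turn":20,"fingers":0},{"delta_pos":[27.2,-25.2,0],"turn":22.5,"fingers":0},{"delta_pos":[30.8,-27.2,0],"turn":25,"fingers":0},{"delta_pos":[34.5,-29.2,0],"turn":27.5,"fingers":0},{"delta_pos":[38.2,-30.9,0],"turn":30,"fingers":0},{"delta_pos":[42,-32.6,0],"turn":32.5,"fingers":0},{"delta_pos":[45.9,-34,0],"turn":35,"fingers":0},{"delta_pos":[49.9,-35.2,0],"turn":37.5,"fingers":0},{"delta_pos":[53.9,-36.3,0],"turn":40,"fingers":0},{"delta_pos":[57.9,-37.3,0],"turn":42.5,"fingers":0},{"delta_pos":[62,-38,0],"turn":45,"fingers":0},{"delta_pos":[66.1,-38.5,0],"turn":47.5,"fingers":0},{"delta_pos":[70.2,-38.9,0],"turn":50,"fingers":0}]}}

```text
time_s: 25.37
position: [0.5455, 0.0537, 0.0775]
tcp_rot: [[0.068, 0.0, -0.998], [0.998, 0.0, 0.068], [0.0, -1.0, -0.0]]
force: [-1.8, 1.5, 0.2]
opening: 0.005
```

```bash
python3 - <<'E'
from arc import *
rows(266,306,20,266,lambda a:a)
rows(306,314,8,306,lambda a:a)
E
```

```text
a0 266 [0.5454 0.0527]
[{"delta_pos": [3.3, -0.2, 0], "turn": 2.0, "fingers": 0}, {"delta_pos": [6.6, -0.2, 0], "turn": 4.0, "fingers": 0}, {"delta_pos": [9.9, -0.2, 0], "turn": 6.0, "fingers": 0}, {"delta_pos": [13.3, 0.0, 0], "turn": 8.0, "fingers": 0}, {"delta_pos": [16.6, 0.3, 0], "turn": 10.0, "fingers": 0}, {"delta_pos": [19.8, 0.7, 0], "turn": 12.0, "fingers": 0}, {"delta_pos": [23.1, 1.2, 0], "turn": 14.0, "fingers": 0}, {"delta_pos": [26.4, 1.8, 0], "turn": 16.0, "fingers": 0}, {"delta_pos": [29.6, 2.6, 0], "turn": 18.0, "fingers": 0}, {"delta_pos": [32.8, 3.4, 0], "turn": 20.0, "fingers": 0}, {"delta_pos": [36.0, 4.4, 0], "turn": 22.0, "fingers": 0}, {"delta_pos": [39.1, 5.5, 0], "turn": 24.0, "fingers": 0}, {"delta_pos": [42.2, 6.7, 0], "turn": 26.0, "fingers": 0}, {"delta_pos": [45.3, 8.0, 0], "turn": 28.0, "fingers": 0}, {"delta_pos": [48.3, 9.4, 0], "turn": 30.0, "fingers": 0}, {"delta_pos": [51.2, 10.9, 0], "turn": 32.0, "fingers": 0}, {"delta_pos": [54.1, 12.5, 0], "turn": 34.0, "fingers": 0}, {"delta_pos": [57.0, 14.2, 0], "turn": 36.0, "fingers": 0}, {"delta_pos": [59.8, 16.0, 0], "turn": 38.0, "fingers": 0}, {"delta_pos": [62.5, 17.9, 0], "turn": 40.0, "fingers": 0}]
a0 306 [0.6078 0.0706]
[{"delta_pos": [1.3, 1.0, 0], "turn": 1.0, "fingers": 0}, {"delta_pos": [2.6, 2.0, 0], "turn": 2.0, "fingers": 0}, {"delta_pos": [3.9, 3.0, 0], "turn": 3.0, "fingers": 0}, {"delta_pos": [5.2, 4.1, 0], "turn": 4.0, "fingers": 0}, {"delta_pos": [6.5, 5.2, 0], "turn": 5.0, "fingers": 0}, {"delta_pos": [7.7, 6.3, 0], "turn": 6.0, "fingers": 0}, {"delta_pos": [9.0, 7.4, 0], "turn": 7.0, "fingers": 0}, {"delta_pos": [10.2, 8.5, 0], "turn": 8.0, "fingers": 0}]
```

{"fn": "jog_arm", "kwargs": {"steps": [{"delta_pos":[3.3,-0.2,0],"turn":2,"fingers":0},{"delta_pos":[6.6,-0.2,0],"turn":4,"fingers":0},{"delta_pos":[9.9,-0.2,0],"turn":6,"fingers":0},{"delta_pos":[13.3,0,0],"turn":8,"fingers":0},{"delta_pos":[16.6,0.3,0],"turn":10,"fingers":0},{"delta_pos":[19.8,0.7,0],"turn":12,"fingers":0},{"delta_pos":[23.1,1.2,0],"turn":14,"fingers":0},{"delta_pos":[26.4,1.8,0],"turn":16,"fingers":0},{"delta_pos":[29.6,2.6,0],"turn":18,"fingers":0},{"delta_pos":[32.8,3.4,0],"turn":20,"fingers":0},{"delta_pos":[36,4.4,0],"turn":22,"fingers":0},{"delta_pos":[39.1,5.5,0],"turn":24,"fingers":0},{"delta_pos":[42.2,6.7,0],"turn":26,"fingers":0},{"delta_pos":[45.3,8,0],"turn":28,"fingers":0},{"delta_pos":[48.3,9.4,0],"turn":30,"fingers":0},{"delta_pos":[51.2,10.9,0],"turn":32,"fingers":0},{"delta_pos":[54.1,12.5,0],"turn":34,"fingers":0},{"delta_pos":[57,14.2,0],"turn":36,"fingers":0},{"delta_pos":[59.8,16,0],"turn":38,"fingers":0},{"delta_pos":[62.5,17.9,0],"turn":40,"fingers":0}]}}

```text
time_s: 27.03
position: [0.6073, 0.0716, 0.0774]
tcp_rot: [[-0.589, -0.001, -0.808], [0.808, 0.0, -0.589], [0.001, -1.0, 0.001]]
force: [-2.6, 1.1, 2.2]
opening: 0.007
```

```bash
python3 - <<'E'
from peg import *
from arc import *
im=capture('top');print('top',pegs('top',im))
s=read_state();print(s['force'],s['position'],s['time_s'])
E
```

```text
top [(0.0986, 89.2, 48), (0.138, 113.9, 57), (0.1742, 108.4, 6), (0.2262, -133.6, 9)]
[-2.58681221  1.96043916  0.85348743] [0.60822736 0.07190681 0.07748782] 27.0833
```

Now slowly toward the stop, about 1° per row (1.7 mm).

{"fn": "jog_arm", "kwargs": {"steps": [{"delta_pos":[1.3,1,0],"turn":1,"fingers":0},{"delta_pos":[2.6,2,0],"turn":2,"fingers":0},{"delta_pos":[3.9,3,0],"turn":3,"fingers":0},{"delta_pos":[5.2,4.1,0],"turn":4,"fingers":0},{"delta_pos":[6.5,5.2,0],"turn":5,"fingers":0},{"delta_pos":[7.7,6.3,0],"turn":6,"fingers":0},{"delta_pos":[9,7.4,0],"turn":7,"fingers":0},{"delta_pos":[10.2,8.5,0],"turn":8,"fingers":0}]}}

```text
time_s: 27.75
position: [0.6182, 0.0798, 0.0759]
tcp_rot: [[-0.696, -0.0, -0.718], [0.718, 0.0, -0.696], [0.0, -1.0, 0.0]]
force: [-3.1, 1.0, 2.1]
opening: 0.003
```

```bash
python3 - <<'E'
from peg import *
from arc import *
s=read_state();print(s['force'],s['position'],s['time_s'])
rows(314,334,20,314,lambda a:a)
E
```

```text
[-3.145704    0.95614054  2.07665714] [0.6181711  0.07982741 0.07594481] 27.75
a0 314 [0.618  0.0792]
[{"delta_pos": [1.2, 1.2, 0], "turn": 1.0, "fingers": 0}, {"delta_pos": [2.3, 2.3, 0], "turn": 2.0, "fingers": 0}, {"delta_pos": [3.5, 3.5, 0], "turn": 3.0, "fingers": 0}, {"delta_pos": [4.6, 4.8, 0], "turn": 4.0, "fingers": 0}, {"delta_pos": [5.7, 6.0, 0], "turn": 5.0, "fingers": 0}, {"delta_pos": [6.8, 7.3, 0], "turn": 6.0, "fingers": 0}, {"delta_pos": [7.8, 8.6, 0], "turn": 7.0, "fingers": 0}, {"delta_pos": [8.9, 9.8, 0], "turn": 8.0, "fingers": 0}, {"delta_pos": [9.9, 11.2, 0], "turn": 9.0, "fingers": 0}, {"delta_pos": [10.9, 12.5, 0], "turn": 10.0, "fingers": 0}, {"delta_pos": [11.8, 13.8, 0], "turn": 11.0, "fingers": 0}, {"delta_pos": [12.8, 15.2, 0], "turn": 12.0, "fingers": 0}, {"delta_pos": [13.7, 16.6, 0], "turn": 13.0, "fingers": 0}, {"delta_pos": [14.6, 18.0, 0], "turn": 14.0, "fingers": 0}, {"delta_pos": [15.4, 19.4, 0], "turn": 15.0, "fingers": 0}, {"delta_pos": [16.3, 20.8, 0], "turn": 16.0, "fingers": 0}, {"delta_pos": [17.1, 22.3, 0], "turn": 17.0, "fingers": 0}, {"delta_pos": [17.9, 23.7, 0], "turn": 18.0, "fingers": 0}, {"delta_pos": [18.7, 25.2, 0], "turn": 19.0, "fingers": 0}, {"delta_pos": [19.4, 26.7, 0], "turn": 20.0, "fingers": 0}]
```

{"fn": "jog_arm", "kwargs": {"steps": [{"delta_pos":[1.2,1.2,0],"turn":1,"fingers":0},{"delta_pos":[2.3,2.3,0],"turn":2,"fingers":0},{"delta_pos":[3.5,3.5,0],"turn":3,"fingers":0}]}}

```text
time_s: 28.0
position: [0.6216, 0.0833, 0.076]
tcp_rot: [[-0.732, -0.0, -0.681], [0.681, -0.0, -0.732], [0.0, -1.0, 0.0]]
force: [-3.9, 0.2, 1.5]
opening: 0.006
```

{"fn": "jog_arm", "kwargs": {"steps": [{"delta_pos":[1.1,1.3,0],"turn":1,"fingers":0},{"delta_pos":[2.2,2.5,0],"turn":2,"fingers":0}]}}

```text
time_s: 28.17
position: [0.6238, 0.0858, 0.076]
tcp_rot: [[-0.756, -0.0, -0.655], [0.655, -0.0, -0.756], [0.0, -1.0, 0.0]]
force: [-4.9, -0.6, 1.2]
opening: 0.008
```

{"fn": "jog_arm", "kwargs": {"steps": [{"delta_pos":[1.1,1.3,0],"turn":1,"fingers":0}]}}

```text
time_s: 28.25
position: [0.6241, 0.0861, 0.0759]
tcp_rot: [[-0.768, -0.003, -0.641], [0.641, -0.002, -0.768], [0.001, -1.0, 0.003]]
force: [-5.8, -6.9, 4.4]
opening: 0.009
```

{"fn": "jog_arm", "kwargs": {"steps": [{"delta_pos":[1,1.3,0],"turn":1,"fingers":0}]}}

```text
time_s: 28.33
position: [0.6243, 0.0861, 0.0759]
tcp_rot: [[-0.779, -0.005, -0.626], [0.626, -0.005, -0.779], [0.001, -1.0, 0.006]]
force: [-7.3, -10.5, 5.9]
opening: 0.002
```

The force has risen sharply to about 13 N at the predicted angle, so this is the stop. I'll hold here.

{"fn": "jog_arm", "kwargs": {"steps": [{"delta_pos":[0,0,0],"turn":0,"fingers":0},{"delta_pos":[0,0,0],"turn":0,"fingers":0},{"delta_pos":[0,0,0],"turn":0,"fingers":0},{"delta_pos":[0,0,0],"turn":0,"fingers":0},{"delta_pos":[0,0,0],"turn":0,"fingers":0}]}}

```text
time_s: 28.75
position: [0.6243, 0.086, 0.0759]
tcp_rot: [[-0.778, -0.004, -0.628], [0.628, -0.004, -0.778], [0.001, -1.0, 0.006]]
force: [-5.8, -5.9, 3.9]
opening: 0.005
```

```bash
python3 - <<'E'
from peg import *
im=capture('top');print('top',pegs('top',im))
s=read_state();print(s['force'],s['position'],s['time_s'])
cv2.imwrite('pics/t12.png',cv2.resize(im[160:270,215:345,::-1],None,fx=5,fy=5,interpolation=cv2.INTER_CUBIC))
im2=capture('scene')
cv2.imwrite('pics/s12.png',cv2.resize(im2[100:230,230:430,::-1],None,fx=4,fy=4,interpolation=cv2.INTER_CUBIC))
E
```

```text
top [(0.1756, -12.0, 22), (0.0986, 89.2, 48), (0.1346, 113.4, 31), (0.2262, -133.6, 9)]
[-7.39976995 -6.4542619   3.44886936] [0.62426235 0.08604798 0.07591428] 28.8
```

View pics/s12.png

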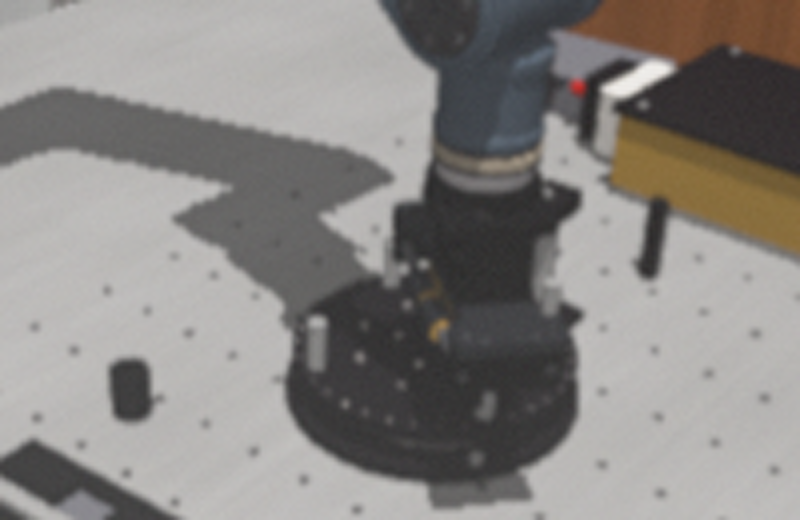

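{"fn": "jog_arm", "kwargs": {"steps": [{"delta_pos":[0.3,0.4,0],"turn":0,"fingers":0},{"delta_pos":[0.3,0.4,0],"turn":0,"fingers":0},{"delta_pos":[0.3,0.4,0],"turn":0,"fingers":0},{"delta_pos":[0.3,0.4,0],"turn":0,"fingers":0},{"delta_pos":[0.3,0.4,0],"turn":0,"fingers":0}]}}

```text
time_s: 29.27
position: [0.6243, 0.0861, 0.0759]
tcp_rot: [[-0.778, -0.005, -0.628], [0.628, -0.004, -0.778], [0.001, -1.0, 0.007]]
force: [-7.1, -6.7, 5.2]
opening: 0.003
```

It stays firm at about 10 N without moving. Backing off gently, then lifting clear.

{"fn": "jog_arm", "kwargs": {"steps": [{"delta_pos":[-0.6,-0.8,0],"turn":0,"fingers":0},{"delta_pos":[-1.2,-1.5,0],"turn":0,"fingers":0},{"delta_pos":[-2.5,-3,0],"turn":0,"fingers":0},{"delta_pos":[-6,-7,0],"turn":0,"fingers":0},{"delta_pos":[-10,-11,0],"turn":0,"fingers":0},{"delta_pos":[-10,-11,30],"turn":0,"fingers":0},{"delta_pos":[-10,-11,65],"turn":0,"fingers":0},{"delta_pos":[-10,-11,100],"turn":0,"fingers":0},{"delta_pos":[-20,-40,120],"turn":0,"fingers":0},{"delta_pos":[-55,-60,130],"turn":0,"fingers":0},{"delta_pos":[-90,-75,140],"turn":0,"fingers":0},{"delta_pos":[-125,-80,150],"turn":0,"fingers":0},{"delta_pos":[-160,-80,150],"turn":0,"fingers":0},{"delta_pos":[-190,-80,150],"turn":0,"fingers":0},{"delta_pos":[-190,-80,150],"turn":0,"fingers":0},{"delta_pos":[-190,-80,150],"turn":0,"fingers":0}]}}

```text
time_s: 30.6
position: [0.4354, 0.0086, 0.2266]
tcp_rot: [[-0.777, 0.002, -0.63], [0.63, -0.0, -0.777], [-0.002, -1.0, -0.001]]
force: [0.9, -0.4, 0.7]
opening: 0.003
```

```bash
python3 - <<'E'
from peg import *
im=capture('top');print('top',pegs('top',im))
s=read_state();print(s['force'],s['position'],s['time_s'])
im2=capture('scene')
cv2.imwrite('pics/s13.png',im2[:,:,::-1]);cv2.imwrite('pics/t13.png',im[:,:,::-1])
for n in('peg0','bridge','spanner','spanner_head','pocket','pocket_head','driver'):
  for c in ('top','scene'):print(n,c,[(round(float(x['confidence']),2),np.round(x['position'],4)) for x in tip_of(n,c)[:1]])
E
```

```text
top [(0.0949, -29.3, 13), (0.0986, 89.2, 48), (0.0943, 149.4, 13), (0.2226, -139.6, 5)]
[ 0.35017027 -0.00101598  0.61924522] [0.43737091 0.00829841 0.22675396] 30.65
peg0 top [(0.79, array([0.472 , 0.198 , 0.0801]))]
peg0 scene [(0.76, array([0.4662, 0.1965, 0.086 ]))]
bridge top [(0.7, array([0.5491, 0.206 , 0.1188]))]
bridge scene [(0.38, array([ 0.5001, -0.1555,  0.0116]))]
spanner top [(0.48, array([ 0.4682, -0.1555,  0.0097]))]
spanner scene [(0.72, array([ 0.4656, -0.1571,  0.0052]))]
spanner_head top [(0.62, array([ 0.5117, -0.1586,  0.0126]))]
spanner_head scene [(0.61, array([ 0.503 , -0.1556,  0.0091]))]
pocket top [(0.75, array([ 0.4682, -0.1549,  0.0048]))]
pocket scene [(0.93, array([ 0.468 , -0.1573,  0.0032]))]
pocket_head top [(0.64, array([ 0.5105, -0.1545,  0.0114]))]
pocket_head scene [(0.82, array([ 0.5085, -0.1555,  0.0132]))]
driver top [(0.54, array([ 0.4763, -0.2474,  0.0031]))]
driver scene [(0.73, array([ 0.4756, -0.2555,  0.0072]))]
```

View pics/s13.png

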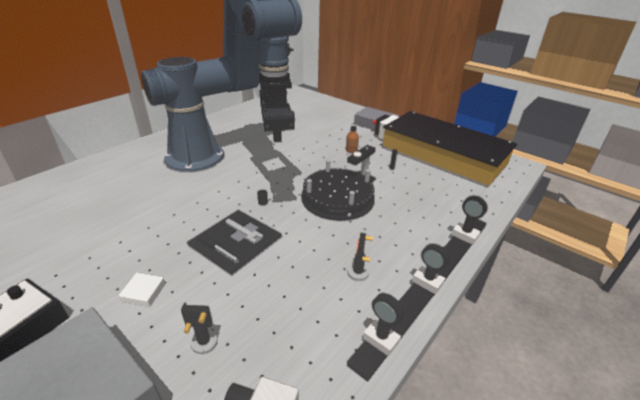

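View pics/t13.png

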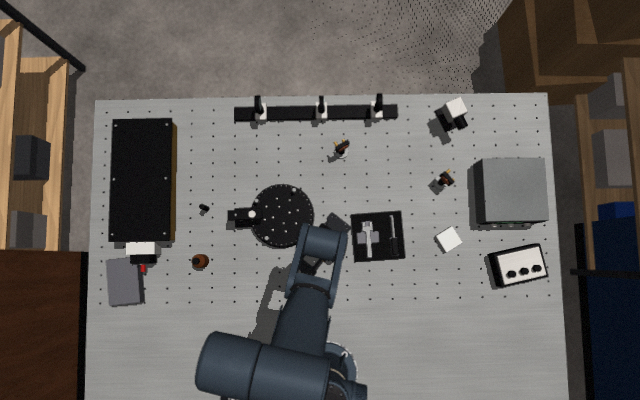

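Both pictures show the spanner in its cut-out, the turntable at rest with peg0 at 149° (joint about 7.28 rad), the bystanders where they were, and the arm clear. Handing in.

```bash
python3 -c "
from rig import *
print(hand_in())"
```

```text
the job is handed in; nothing more can be done
None
```

I put the spanner in its cut-out and wound the turntable anticlockwise to its end stop. I handed the job in at 30.7 s of the 69 s allowed; no verdict was reported.

**Spanner:** It was gripped by the shank, lowered into the cut-out without any contact force and released. Straight afterwards, model fits put it about 1 mm from the pocket (1.2 mm in the top view, 0.8 mm in the scene view). It lies flat and did not look moved in the last pictures.

**Turntable:** I pushed it round with closed fingers on one peg, lifted over the bridge, and pushed a second peg. It turned 376° in all, with about 1–4 N on the fingers until the stop. The force then rose sharply at the angle I had predicted, to a short peak of about 13 N. I leaned on it at about 9–10 N for nearly a second, it held firm, and I backed off slowly.

**Last checks:**
- **Turntable angle:** it reads about 7.28 rad from the pictures, good to roughly 0.04 rad. The stop itself was judged by feel.
- **At rest:** the arm is clear, with only noise on the force reading.
- **Bystanders:** they look unmoved in both pictures. I checked them by eye, apart from one network reading for the driver, about 2–6 mm from its start, which is about the networks' accuracy.

**Disagreements:** The trained networks gave spanner and pocket positions up to about 6 mm apart in single readings, against a stated accuracy of about 4 mm. I relied on the same-camera fits instead. At the end the bridge was not found in the scene view, only in the top view.

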